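# Shut down the filtration rig and clear the bench

## Robot

A 6-joint arm with a two-finger parallel gripper is mounted at the origin on the work surface. World frame = base frame: x ahead of the robot, y to its left, z up, the work surface at z = 0. Lengths are in m, angles in rad, forces in N, time in s.
With the tool pointing down it reaches from about 0.35 to 0.775 m from the base axis. Payload 7.3 kg.
Tool frame: the origin (TCP) lies on the front face of the gripper's body, between the roots of the fingers; the fingertips stand ahead of it and the grasp point (between the pads) lies 47 mm ahead of it (finger_overhang is the z of the fingertips in the tool frame, in m); z points along the fingers, y is the line along which they close (so a half turn about z gives the same grasp; the last joint's range is limited). The gripper opens to 92 mm and grips with 3 to 60 N. Pads are 19 mm wide; open, the fingers measure 130 mm over their backs; the gripper's body (75 mm by 190 mm) begins 47 mm behind the grasp point.
Start: joints at [0.984, 0.342, 1.524, -0, 1.275, -0.146], TCP at [0.224, 0.475, 0.292] pointing down, gripper open.
Joint ranges: [-2.53, 2.53], [-0.77, 2.02], [0.04, 2.7], [-1, 4.14], [0.28, 2.66], [-3.11, 3.11]. Speed limits (rad/s): [2.57, 2.57, 3.14, 3.14, 3.14, 3.14].

## Interface

Orientations are given as [roll, pitch, yaw] about the fixed x, y, z axes, in that order (R = Rz(yaw) Ry(pitch) Rx(roll)).
In Python, from cell import * gives the robot as it stands. The module is installed in compiled form; this text tells all that it offers.
- The arm moves only by the tool arm_command, never from a script. Its argument "series" is a list of rows, each an object of numbers: "x", "y", "z": the shift along the tool's x, y, z in mm; "rx", "ry", "rz": the turn, a rotation vector about the tool's x, y, z in degrees. A call has 1 to 20 rows; each row is the pose to reach, as a shift and turn from the pose commanded when the call began, along the tool's axes at that moment; what a row does not reach only later rows make up. A row lasts 1/10 s, in which the tool goes at most 50 mm and 8.59 degrees, less where a joint would pass 70% of its speed; a pose out of reach is approached as far as the arm can. A call with a gripper value outside its range is refused whole. "hand" is the finger opening in mm, from 0 to 91.8, set as the call begins (left out, the last holds). The fingers move at their own pace and stop on an object; "squeeze" is the grip in N (left out, the last holds). Time passes only in rows, so rows that repeat a pose let the fingers close. It gives the time, the measured TCP pose, the force, the opening and the grip force at its end, in the units of the state.
- observe(): the state, without advancing time (a new reading comes with each control period).
- read_camera(name): name is "scene" or "top" or "wrist"; returns a dict with "pixels" (400x640x3 uint8, blue, green, red), "K" (3x3 intrinsics, pixels), "rvec" (rotation vector, rad) and "tvec" (3), from world to camera coordinates, as OpenCV has them. Camera axes: x right, y down, z forward; pixel columns grow to the right and rows downward; lengths in m; the calibration is good to about 2 mm. A picture is of the moment at which its call begins. There is no depth.
- hand_in(): hands the job in; it is judged then, once.
Trained networks look in a picture, given as the dict that the camera call returned (one of the last four; its "shot" number tells which), for a name from the list of things; names that differ only in an ending like _2 or _b are one class to them, and where a whole thing is asked for, a point or a joint stands for the part that bears it (a point fixed in the world has none). Each returns a list of dicts, best first, with "confidence" (0 to 1); they miss things now and then, are a little off and sometimes report something else, mostly with a low value. They report only what shows in the picture. A call takes as long as a camera call. They do not tell look-alikes from the thing itself.
- boxes_of(picture, query): "point" ([x, y, z] in m, in world coordinates, good to about 4 mm: the middle of the surface that is visible of it).
- trace(picture, query): "pixels" (400x640 bool, what is visible of it).
- mark_of(picture, query): "point" ([x, y, z] in m, in world coordinates, good to about 4 mm: a listed point, or the origin of a listed thing).
The state is a dict: "time": time; "qpos": joint angles; "qvel": joint speeds; "joint_efforts": joint torques, N m; "tool_pos": TCP position; "tool_rot": TCP orientation; "contact_force": force on the tool from outside, world axes, zero at the start; "torque": the same for the moment, N m; "opening": finger opening in m; "grip_force": force on a finger pad.
Only numpy, scipy, OpenCV 4.12 (cv2) and the standard library are available. Lean on these libraries where they do the work, as an engineer would, in place of code of your own. Each camera call takes 0.05 s, during which the arm holds its last target. There are 200 camera calls.

## Task

Before you lift anything else, take the key from its holder, push it fully home in the switch on the pump control box and turn it clockwise as far as it goes, so that the pump is off; then draw the key out and put it back fully home in its holder. Stand every sample vial upright in the rack, each fully down in its own hole, and hang every rinse basket by its handle on a hook of the drying stand, one to a hook. Leave the beaker, the wash bottle and the brass fitting where they are, and check at the end that nothing has been knocked out of place.

Things in the scene. Friction and masses are not known exactly. Their poses are not given: they have to be found in the camera images.
- key: switch key, standing in its holder: steel blade below, 16 (x) x 10 (y) mm and 26 mm long, black bow above it, 36 (x) x 12 (y) x 34 mm, 60 mm tall in all, 40 g. Origin: centre of the blade's foot, z up along the key. The bow is gripped across y. A half turn about z is the same.
- key_holder: fixed black block 60 (x) x 50 (y) x 30 mm with a slot in its top; origin under its centre
- key_holder_hole0 (a point): mouth centre of the holder's slot, 30 mm above the table: slot 19 mm (holder's x) x 13 mm (its y), 22 mm deep, small chamfer
- pump_box: fixed grey pump control box, 130 x 120 x 70 mm tall, with the square steel switch barrel (40 x 36 mm, 26 mm tall) on the middle of its top; origin under its centre
- slot (a point): mouth centre of the key slot in the top of the switch barrel, 96 mm above the table; turns with the barrel. Slot 19 mm (its x) x 13 mm (its y), 26 mm deep, small chamfer. The blade's wide side (key's x) goes along its x.
- pump_switch (a joint): switch barrel, rad: grows as it is turned clockwise seen from above, 0 = on stop, 1.05 = off stop; it starts somewhere near on and stays where it is left
- stand: fixed drying stand: grey foot 70 x 300 x 12 mm, two upright steel rods 160 mm apart (y), each with a round hook arm (8 mm thick) that leaves the rod's top towards -x, 106 mm long, its end upturned to 15 mm above the arm. Origin under the middle of the foot. Nothing rises above 180 mm.
- hook1 (a point): where a handle should rest on the hook at the stand's +y: top of the arm, 165 mm above the table, 55 mm in front of the rod and 51 mm behind the upturned end; x along the arm towards the rod, y along the stand
- hook2 (a point): the same on the hook at the stand's -y
- basket1: white plastic rinse basket, 70 x 70 mm, 50 mm deep, with an upright fixed strap handle arching over it along y, 126 mm tall in all, 140 g. Origin under its centre, z up.
- basket1_bar (a point): middle of the underside of the handle's top bar, 110 mm above the basket's foot. The bar is 10 mm thick (x), 16 mm high (z, up from this point), level over 28 mm along y, then it slopes down to uprights at y = +-32 mm. Gripped from above across x by its upper 10 mm, it leaves room for a hook under it.
- basket2: a second basket like basket1
- basket2_bar (a point): as basket1_bar, on basket2
- vial1: capped sample vial, 30 mm in diameter, 62 mm tall (black cap, the top 16 mm), 50 g, standing on the table. Origin: centre of its foot, z up. May be absent.
- vial2: like vial1; may be absent
- vial3: like vial1; may be absent
- rack: fixed grey rack block 56 (x) x 176 (y) x 35 mm with three round holes in a row along y; origin under its centre
- rack_hole0 (a point): mouth centre of a rack hole, 35 mm above the table: 33 mm wide, 28 mm deep, flat floor
- rack_hole1 (a point): the middle hole, likewise; the holes are 56 mm apart
- rack_hole2 (a point): the third hole, likewise
- beaker: bystander: clear open plastic beaker, 84 mm wide, 100 mm tall; origin under its centre
- wash_bottle: bystander: white capped bottle, 60 mm wide, 160 mm tall; origin under its centre
- fitting: bystander: brass pipe tee, 72 mm long, lying; origin on the table under its middle
There are look-alikes about, which are no part of the job. Leave any orange or turquoise look-alike of the vial2 alone.

How it is judged:
On the way:
1. the key stands fully home in the switch and the switch is turned to off (horizontal distance between key and slot below 0.007 m and z of key in the frame of slot below -0.018 m and value of joint pump_switch above 0.9 rad), for 0.2 s.
At the end, for the whole second after the job is handed in: Switch over 0.9 rad; key in its holder (7 mm, over 16 mm deep); each vial in a rack hole (7 mm, over 20 mm deep); key and vials within 0.2 rad of upright; each basket borne by a hook (bar within 30 mm across, 12 mm in height of the hook point, tilt under 0.3 rad); all at rest (((horizontal distance between basket1_bar and hook1 below 0.03 m and z of basket1_bar in the frame of hook1 between -0.012 and 0.012 m) or (horizontal distance between basket1_bar and hook2 below 0.03 m and z of basket1_bar in the frame of hook2 between -0.012 and 0.012 m)) and ((horizontal distance between basket2_bar and hook1 below 0.03 m and z of basket2_bar in the frame of hook1 between -0.012 and 0.012 m) or (horizontal distance between basket2_bar and hook2 below 0.03 m and z of basket2_bar in the frame of hook2 between -0.012 and 0.012 m)) and ((horizontal distance between vial1 and rack_hole0 below 0.007 m and z of vial1 in the frame of rack_hole0 below -0.02 m) or (horizontal distance between vial1 and rack_hole1 below 0.007 m and z of vial1 in the frame of rack_hole1 below -0.02 m) or (horizontal distance between vial1 and rack_hole2 below 0.007 m and z of vial1 in the frame of rack_hole2 below -0.02 m)) and ((horizontal distance between vial2 and rack_hole0 below 0.007 m and z of vial2 in the frame of rack_hole0 below -0.02 m) or (horizontal distance between vial2 and rack_hole1 below 0.007 m and z of vial2 in the frame of rack_hole1 below -0.02 m) or (horizontal distance between vial2 and rack_hole2 below 0.007 m and z of vial2 in the frame of rack_hole2 below -0.02 m)) and ((horizontal distance between vial3 and rack_hole0 below 0.007 m and z of vial3 in the frame of rack_hole0 below -0.02 m) or (horizontal distance between vial3 and rack_hole1 below 0.007 m and z of vial3 in the frame of rack_hole1 below -0.02 m) or (horizontal distance between vial3 and rack_hole2 below 0.007 m and z of vial3 in the frame of rack_hole2 below -0.02 m)) and angle between each of basket1, basket2's own z axis and vertical below 0.3 rad and linear speed of each of basket1, basket2 below 0.05 m/s and contact force between each of basket1, basket2 and stand above 0.3 N and angle between each of vial1, vial2, vial3, key's own z axis and vertical below 0.2 rad and linear speed of each of vial1, vial2, vial3, key below 0.03 m/s and horizontal distance between key and key_holder_hole0 below 0.007 m and z of key in the frame of key_holder_hole0 below -0.016 m and value of joint pump_switch above 0.9 rad); the robot touches nothing.
It fails at once if a basket or vial is lifted (foot over 35 mm up) before the pump is off (value of joint pump_switch below 0.85 rad and height (world z) of any of basket1, basket2, vial1, vial2, vial3 above 0.035 m).
It fails at once if a bystander is moved by over 30 mm (distance of any of beaker, wash_bottle, fitting from where it was at the start of the episode above 0.03 m).
Of vial1, vial2, vial3 only 2 to 3 are there at a start; the rules pass over those that are not, and their reading is None.
At some moment in a run one of basket1, basket2 may be knocked a few centimetres aside while the robot is not near it.
It also fails if it takes over 208 s, if anything falls off the work surface, if the arm or the gripper's body presses on something with over 40 N, if the wrist force passes 120 N, or if a joint passes its speed limit or range.

## Working session

There is one attempt and no reset: what is moved stays moved. The work goes in short steps, Python scripts to look and compute and a tool call to move; the robot and the scene stay as the last step left them, time stands still between calls to the robot, and variables do not carry over. Pictures are saved under pics/ and viewed, at most 14 in all, crops included, and the job is handed in when it is done.

Besides the shell and the picture viewer there is one more tool, called after "Emit:" by a JSON object that holds its "fn" and its "kwargs", one argument or row to a line. arm_command: Moves the arm, as the interface text tells. Its arguments: {"type":"object","properties":{"series":{"type":"array"},"hand":{"type":"number"},"squeeze":{"type":"number"}},"required":["series"]}

```bash
mkdir -p pics; cat > h.py <<'E'
from cell import *
import numpy as np, cv2
def uv(p,pt):
    return cv2.projectPoints(np.array([pt],float),p["rvec"],p["tvec"],p["K"],None)[0].ravel()
def save(p,n,box=None,s=1):
    im=p["pixels"]
    if box: im=im[box[1]:box[3],box[0]:box[2]]
    cv2.imwrite("pics/"+n,cv2.resize(im,None,fx=s,fy=s,interpolation=cv2.INTER_CUBIC))
def marks(p,q,k=4,f=mark_of):
    for d in f(p,q)[:k]: print(q,round(d["confidence"],2),np.round(d["point"],4),uv(p,d["point"]).astype(int))
E
python3 - <<'E'
from h import *
s=observe();print(s)
for c in ["top","scene"]:
    p=read_camera(c);save(p,c+"0.png");print(c)
    for q in "key key_holder_hole0 key_holder slot pump_box stand hook1 hook2 basket1_bar basket1 vial1 rack rack_hole0 rack_hole1 rack_hole2 beaker wash_bottle fitting".split(): marks(p,q)
E
```

```text
{'time': 0.0, 'qpos': array([ 9.83977454e-01,  3.42679942e-01,  1.52501180e+00, -1.27596976e-05,
        1.27541380e+00, -1.45965434e-01]), 'qvel': array([ 0.00096485, -0.00106634,  0.00049185,  0.00025446,  0.00062716,
       -0.00229375]), 'joint_efforts': array([-1.62954784e-03, -4.31219566e+01, -2.44224733e+01,  7.16647971e-02,
        5.56956267e-02, -1.15626049e-04]), 'tool_pos': array([0.22381493, 0.47455655, 0.29156892]), 'tool_rot': array([-3.14009408e+00, -2.07974666e-04,  2.70074278e+00]), 'contact_force': array([-1.13597518,  1.04255057, -0.13935888]), 'torque': array([-0.03851777,  0.0581699 , -0.01315195]), 'grip_force': 0.0, 'opening': 0.09207887209827532}
top
key 0.46 [ 0.4366 -0.3136  0.0052] [436 245]
key_holder_hole0 0.65 [ 0.4384 -0.3131  0.0297] [438 244]
key_holder_hole0 0.4 [ 0.4358 -0.3118  0.0055] [436 245]
key_holder 0.59 [ 4.376e-01 -3.125e-01  2.000e-04] [436 244]
slot 0.68 [ 0.6104 -0.3039  0.0946] [439 185]
pump_box 0.95 [ 0.612  -0.304   0.0036] [432 189]
stand 0.66 [ 0.6421  0.327  -0.0021] [234 177]
stand 0.65 [ 0.434  -0.313   0.0083] [436 245]
stand
[... 2457 characters left out ...]
3 [ 0.662  -0.0011  0.0359] [334 255]
rack_hole0 0.28 [0.4494 0.0503 0.1095] [280 184]
rack_hole1 0.86 [ 0.6633 -0.0612  0.031 ] [320 273]
rack_hole1 0.84 [ 0.6525 -0.1109  0.034 ] [304 285]
rack_hole1 0.73 [ 0.662  -0.0011  0.0359] [334 255]
rack_hole1 0.28 [0.4494 0.0503 0.1095] [280 184]
rack_hole2 0.86 [ 0.6633 -0.0612  0.031 ] [320 273]
rack_hole2 0.84 [ 0.6525 -0.1109  0.034 ] [304 285]
rack_hole2 0.73 [ 0.662  -0.0011  0.0359] [334 255]
rack_hole2 0.28 [0.4494 0.0503 0.1095] [280 184]
beaker 0.74 [ 0.7582 -0.153   0.0045] [329 328]
beaker 0.57 [ 0.4465  0.0517 -0.0021] [283 207]
wash_bottle 0.61 [ 0.4025  0.4154 -0.0007] [346 122]
fitting 0.62 [7.619e-01 4.100e-02 1.000e-04] [375 270]
```

View pics/top0.png

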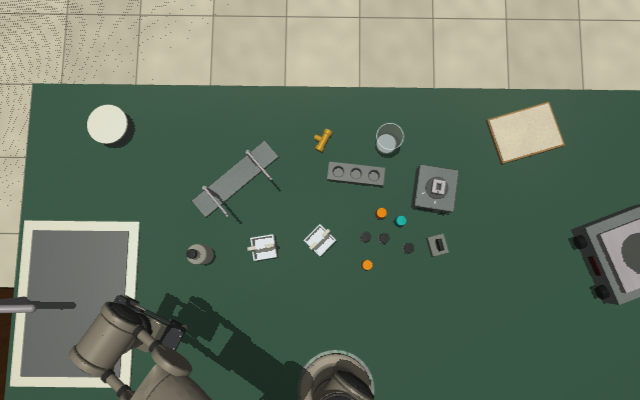

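View pics/scene0.png

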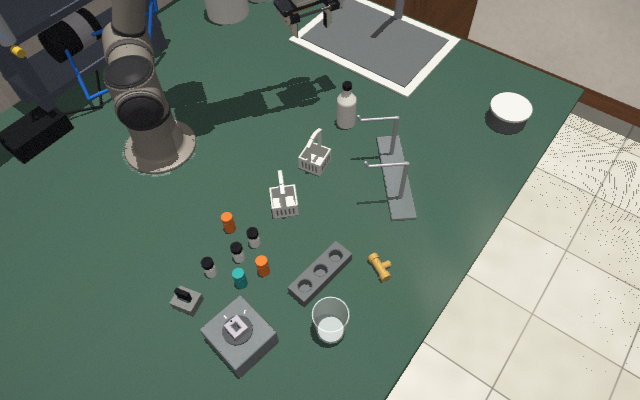

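The top view shows three black-capped vials at (366,237), (384,238) and (408,248). The look-alikes are orange at (381,213) and (367,265), and turquoise at (401,221). The key in its holder is at (438,244), the only black bow. The switch is at (438,186), the rack at (356,174), the baskets at (263,248) and (320,240), and the stand at (234,177). The scene view agrees, with the vials at (253,237), (237,252) and (208,267). I'll go above the key to check it close up.

```bash
cat >> h.py <<'E'
from scipy.spatial.transform import Rotation as Ro
def go(*wps):
    """print rows (tool mm / deg) from present pose to world waypoints (x,y,z,yaw deg), tool down"""
    s=observe();P=s["tool_pos"];R=Ro.from_euler("xyz",s["tool_rot"]).as_matrix();prev=P
    for w in wps:
        d=R.T@(np.array(w[:3])-P)*1000
        T=Ro.from_euler("xyz",[np.pi,0,np.radians(w[3])]).as_matrix()
        r=np.degrees(Ro.from_matrix(R.T@T).as_rotvec())
        print("d",d.round(1),"r",r.round(1),"dist",round(1000*np.linalg.norm(np.array(w[:3])-prev)));prev=np.array(w[:3])
E
python3 - <<'E'
from h import *
go((0.40,0.15,0.30,170),(0.40,-0.30,0.28,185))
E
```

```text
d [-297.8 -218.7   -7.8] r [  0.    0.  -15.3] dist 370
d [-489.8 -625.7   12.2] r [  0.    0.  -30.3] dist 450
```

Emit:
{"fn": "arm_command", "kwargs": {
  "series": [
    {"x":-298,"y":-219,"z":-8,"rz":-15},
    {"x":-298,"y":-219,"z":-8,"rz":-15},
    {"x":-298,"y":-219,"z":-8,"rz":-15},
    {"x":-298,"y":-219,"z":-8,"rz":-15},
    {"x":-298,"y":-219,"z":-8,"rz":-15},
    {"x":-298,"y":-219,"z":-8,"rz":-15},
    {"x":-298,"y":-219,"z":-8,"rz":-15},
    {"x":-490,"y":-626,"z":12,"rz":-30},
    {"x":-490,"y":-626,"z":12,"rz":-30},
    {"x":-490,"y":-626,"z":12,"rz":-30},
    {"x":-490,"y":-626,"z":12,"rz":-30},
    {"x":-490,"y":-626,"z":12,"rz":-30},
    {"x":-490,"y":-626,"z":12,"rz":-30},
    {"x":-490,"y":-626,"z":12,"rz":-30},
    {"x":-490,"y":-626,"z":12,"rz":-30},
    {"x":-490,"y":-626,"z":12,"rz":-30},
    {"x":-490,"y":-626,"z":12,"rz":-30},
    {"x":-490,"y":-626,"z":12,"rz":-30},
    {"x":-490,"y":-626,"z":12,"rz":-30},
    {"x":-490,"y":-626,"z":12,"rz":-30}
  ]
}}

```text
invalid input
```

```bash
cat >> h.py <<'E'
def plane(p,mask_or_pts,z):
    """pixels -> world points on plane z"""
    a=mask_or_pts
    if a.dtype==bool: y,x=np.nonzero(a);a=np.c_[x,y].astype(float)
    n=cv2.undistortPoints(a.reshape(-1,1,2).astype(float),p["K"],None).reshape(-1,2)
    R=cv2.Rodrigues(p["rvec"])[0];C=-R.T@np.ravel(p["tvec"])
    D=np.c_[n,np.ones(len(n))]@R
    return C+D*((z-C[2])/D[:,2])[:,None]
def rect(p,mask,z):
    w=plane(p,mask,z)[:,:2]*1000
    c,sz,a=cv2.minAreaRect(w.astype(np.float32));return np.round(c,1),np.round(sz,1),round(a,1)
E
python3 - <<'E'
from h import *
s=observe();print(s["tool_pos"],s["tool_rot"],s["qpos"],s["contact_force"])
p=read_camera("wrist");save(p,"w1.png")
R=cv2.Rodrigues(p["rvec"])[0];print("cam",-R.T@np.ravel(p["tvec"]))
for q in "key key_holder_hole0 key_holder slot pump_box vial1".split(): marks(p,q)
for q,z in (("key",.064),("key_holder",.03),("slot",.096)):
    for d in trace(p,q)[:2]: print(q,round(d["confidence"],2),d["pixels"].sum(),rect(p,d["pixels"],z))
E
```

```text
[0.22397811 0.47483549 0.29222966] [3.14152069e+00 1.66983396e-05 2.70084081e+00] [ 9.84010211e-01  3.42011458e-01  1.52411401e+00 -6.32235793e-06
  1.27539355e+00 -1.46032437e-01] [ 0.20998083 -1.05857004  0.25916425]
cam [0.15222203 0.50866256 0.38442409]
vial1 0.48 [0.4259 0.2225 0.0044] [231 341]
```

View pics/w1.png

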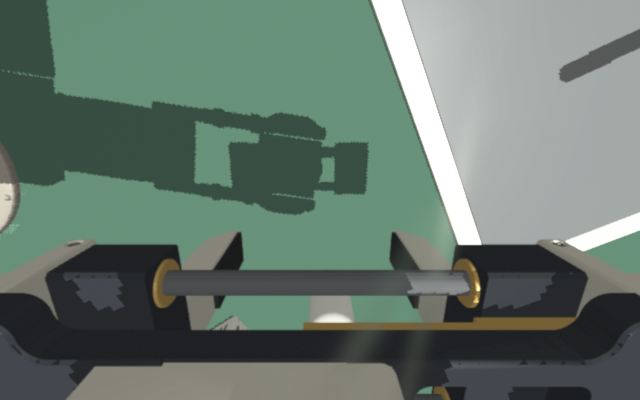

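The wrist picture is from the unmoved start pose and shows only the sink edge (400,100) and the fingers (210,260) and (420,260). The move call was refused, so I'll retry it with every field given.

Emit:
{"fn": "arm_command", "kwargs": {
  "series": [
    {"x":-298,"y":-219,"z":-8,"rx":0,"ry":0,"rz":-15},
    {"x":-298,"y":-219,"z":-8,"rx":0,"ry":0,"rz":-15}
  ],
  "hand": 90,
  "squeeze": 20
}}

```text
time: 2.6
tool_pos: [0.2696, 0.3905, 0.2941]
tool_rot: [3.142, 0.0, 2.97]
contact_force: [1.4, -0.2, 0.5]
opening: 0.0904
grip_force: 0.0
```

```bash
python3 - <<'E'
from h import *
go((0.42,0.12,0.30,170),(0.52,-0.30,0.28,185))
E
```

```text
d [-194.3 -240.9   -5.9] r [0.  0.  0.2] dist 310
d [-364.5 -637.7   14.1] r [  0.    0.  -14.8] dist 432
```

Emit:
{"fn": "arm_command", "kwargs": {
  "series": [
    {"x":-194,"y":-241,"z":-6,"rx":0,"ry":0,"rz":0},
    {"x":-194,"y":-241,"z":-6,"rx":0,"ry":0,"rz":0},
    {"x":-194,"y":-241,"z":-6,"rx":0,"ry":0,"rz":0},
    {"x":-194,"y":-241,"z":-6,"rx":0,"ry":0,"rz":0},
    {"x":-194,"y":-241,"z":-6,"rx":0,"ry":0,"rz":0},
    {"x":-194,"y":-241,"z":-6,"rx":0,"ry":0,"rz":0},
    {"x":-194,"y":-241,"z":-6,"rx":0,"ry":0,"rz":0},
    {"x":-365,"y":-638,"z":14,"rx":0,"ry":0,"rz":-15},
    {"x":-365,"y":-638,"z":14,"rx":0,"ry":0,"rz":-15},
    {"x":-365,"y":-638,"z":14,"rx":0,"ry":0,"rz":-15},
    {"x":-365,"y":-638,"z":14,"rx":0,"ry":0,"rz":-15},
    {"x":-365,"y":-638,"z":14,"rx":0,"ry":0,"rz":-15},
    {"x":-365,"y":-638,"z":14,"rx":0,"ry":0,"rz":-15},
    {"x":-365,"y":-638,"z":14,"rx":0,"ry":0,"rz":-15},
    {"x":-365,"y":-638,"z":14,"rx":0,"ry":0,"rz":-15},
    {"x":-365,"y":-638,"z":14,"rx":0,"ry":0,"rz":-15},
    {"x":-365,"y":-638,"z":14,"rx":0,"ry":0,"rz":-15}
  ]
}}

```text
time: 4.3
tool_pos: [0.5151, -0.3066, 0.2787]
tool_rot: [-3.141, -0.001, -3.064]
contact_force: [-0.1, 0.3, 0.5]
opening: 0.0896
grip_force: 0.0
```

```bash
python3 - <<'E'
from h import *
s=observe();print(s["tool_pos"],s["tool_rot"],s["qpos"],s["contact_force"])
p=read_camera("wrist");save(p,"w2.png")
R=cv2.Rodrigues(p["rvec"])[0];print("cam",-R.T@np.ravel(p["tvec"]))
for q in "key key_holder_hole0 key_holder slot pump_box vial1".split(): marks(p,q)
for q,z in (("key",.060),("key_holder",.03),("slot",.096)):
    for d in trace(p,q)[:2]: print(q,round(d["confidence"],2),d["pixels"].sum(),rect(p,d["pixels"],z))
E
```

```text
[ 0.51512425 -0.30663911  0.2787286 ] [-3.14082667e+00 -5.19955513e-04 -3.06381208e+00] [-6.64337341e-01  4.89586250e-01  1.32940593e+00 -9.44957909e-04
  1.32246612e+00 -2.31268224e+00] [-0.14159707  0.26081567  0.45129348]
cam [ 0.43606861 -0.3127483   0.3709538 ]
key 0.57 [ 0.4361 -0.307   0.0094] [321 112]
key_holder_hole0 0.69 [ 0.4395 -0.3125  0.0329] [316 115]
key_holder 0.9 [ 0.4424 -0.3065 -0.0016] [321 118]
slot 0.78 [ 0.6078 -0.2974  0.0986] [318 275]
pump_box 0.98 [ 0.6112 -0.2997  0.0013] [316 239]
vial1 0.9 [ 0.5308 -0.1328 -0.0012] [441 194]
vial1 0.86 [ 0.4597 -0.1453 -0.0015] [442 141]
vial1 0.86 [ 0.4258 -0.2132 -0.0013] [395 110]
vial1 0.75 [ 0.3726 -0.0908 -0.0011] [502  72]
key 0.75 436 (array([ 438.6, -310.6]), array([37.5, 13.1]), 15.2)
key_holder 0.96 1874 (array([ 438.7, -310.2]), array([61.4, 49.9]), 14.9)
slot 0.6 614 (array([ 589. , -299.9]), array([25.8, 38.8]), 4.5)
```

View pics/w2.png

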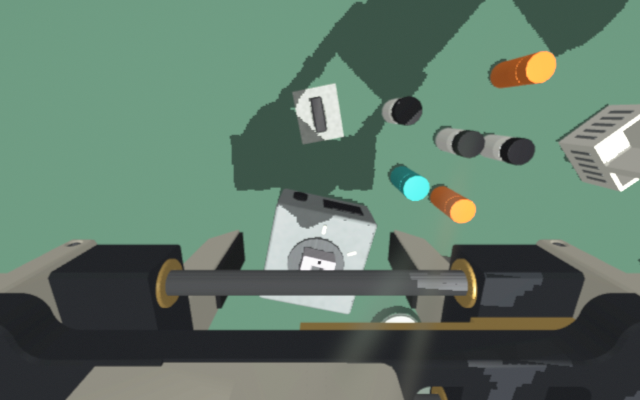

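The close view confirms the key, a black bow in the grey holder at (318,115), yaw about 15°. The black-capped vials are at (405,110), (465,142) and (515,150). Orange (525,70) and (455,203) and turquoise (412,183) are left alone. Next I'll look at the slot from above.

```bash
python3 - <<'E'
from h import *
go((0.68,-0.29,0.28,195))
E
```

```text
d [-165.5   -2.4    0.9] r [ -0.    0.  -10.2] dist 166
```

Emit:
{"fn": "arm_command", "kwargs": {
  "series": [
    {"x":-165,"y":-2,"z":1,"rx":0,"ry":0,"rz":-10},
    {"x":-165,"y":-2,"z":1,"rx":0,"ry":0,"rz":-10},
    {"x":-165,"y":-2,"z":1,"rx":0,"ry":0,"rz":-10},
    {"x":-165,"y":-2,"z":1,"rx":0,"ry":0,"rz":-10},
    {"x":-165,"y":-2,"z":1,"rx":0,"ry":0,"rz":-10},
    {"x":-165,"y":-2,"z":1,"rx":0,"ry":0,"rz":-10}
  ]
}}

```text
time: 5.4
tool_pos: [0.6789, -0.2904, 0.2789]
tool_rot: [3.141, -0.001, -2.885]
contact_force: [-0.1, -0.9, 0.2]
opening: 0.0899
grip_force: 0.0
```

```bash
python3 - <<'E'
from h import *
s=observe();print(s["tool_pos"],s["tool_rot"],s["qpos"],s["contact_force"])
p=read_camera("wrist")
R=cv2.Rodrigues(p["rvec"])[0];print("cam",-R.T@np.ravel(p["tvec"]))
for q in "slot pump_box vial1 rack rack_hole0".split(): marks(p,q)
for q,z in (("slot",.096),("pump_box",.07)):
    for d in trace(p,q)[:2]:
        m=d["pixels"];y,x=np.nonzero(m);print(q,round(d["confidence"],2),m.sum(),rect(p,m,z),x.min(),x.max(),y.min(),y.max())
        if q=="slot": B=(x.min(),y.min(),x.max(),y.max())
B=(B[0]-10,B[1]-10,B[2]+10,B[3]+10);save(p,"slot.png",B,6)
E
```

```text
[ 0.67892532 -0.29041175  0.27885588] [ 3.14104340e+00 -9.23028506e-04 -2.88465573e+00] [-5.07764215e-01  7.79412375e-01  8.04663938e-01 -2.42713863e-04
  1.55856265e+00 -2.33549411e+00] [-0.10173547 -0.85615287  0.24527546]
cam [ 0.60228863 -0.31059558  0.37112695]
slot 0.78 [ 0.6099 -0.2978  0.0938] [327 124]
pump_box 0.56 [ 0.608  -0.2994 -0.0027] [323 119]
vial1 0.89 [ 0.4586 -0.0865 -0.0008] [530  40]
vial1 0.85 [ 0.5332 -0.1298 -0.0019] [470  95]
vial1 0.6 [ 0.4568 -0.1425 -0.0016] [487  24]
vial1 0.6 [ 0.5086 -0.1915 -0.002 ] [431  60]
rack 0.66 [ 0.6541 -0.0575 -0.0013] [483 198]
rack_hole0 0.93 [0.6628 0.0051 0.0337] [540 224]
rack_hole0 0.73 [ 0.6591 -0.0593  0.0372] [497 211]
rack_hole0 0.63 [ 0.6527 -0.1129  0.0349] [459 195]
slot 0.87 1390 (array([ 609.5, -300.5]), array([36.3, 39.9]), 80.2) 300 349 96 149
pump_box 0.83 14788 (array([ 608.8, -300.2]), array([119.2, 130.6]), 81.9) 252 402 35 196
```

View pics/slot.png

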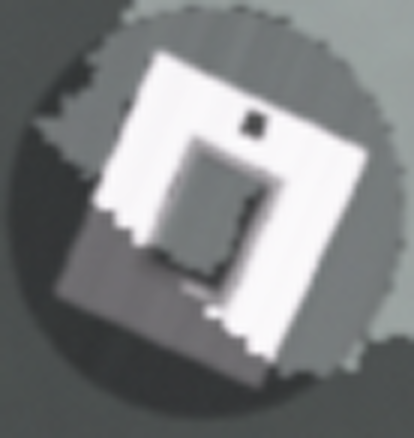

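The crop shows the barrel at full-picture (324,122), with its slot along the long side, tilted about 25° right of vertical, so slot yaw is about -10°, near the on stop. Now the key.

```bash
python3 - <<'E'
from h import *
go((0.4386,-0.3106,0.18,195),(0.4386,-0.3106,0.101,195))
E
```

```text
d [237.5  41.9  99.8] r [-0.   0.  -0.3] dist 261
d [237.5  41.9 178.8] r [-0.   0.  -0.3] dist 79
```

Emit:
{"fn": "arm_command", "kwargs": {
  "series": [
    {"x":237,"y":42,"z":100,"rx":0,"ry":0,"rz":0},
    {"x":237,"y":42,"z":100,"rx":0,"ry":0,"rz":0},
    {"x":237,"y":42,"z":100,"rx":0,"ry":0,"rz":0},
    {"x":237,"y":42,"z":100,"rx":0,"ry":0,"rz":0},
    {"x":237,"y":42,"z":100,"rx":0,"ry":0,"rz":0},
    {"x":237,"y":42,"z":100,"rx":0,"ry":0,"rz":0},
    {"x":237,"y":42,"z":100,"rx":0,"ry":0,"rz":0},
    {"x":237,"y":42,"z":100,"rx":0,"ry":0,"rz":0},
    {"x":237,"y":42,"z":120,"rx":0,"ry":0,"rz":0},
    {"x":237,"y":42,"z":140,"rx":0,"ry":0,"rz":0},
    {"x":237,"y":42,"z":160,"rx":0,"ry":0,"rz":0},
    {"x":237,"y":42,"z":170,"rx":0,"ry":0,"rz":0},
    {"x":237,"y":42,"z":178,"rx":0,"ry":0,"rz":0},
    {"x":237,"y":42,"z":178,"rx":0,"ry":0,"rz":0},
    {"x":237,"y":42,"z":178,"rx":0,"ry":0,"rz":0}
  ],
  "hand": 45
}}

```text
time: 7.3
tool_pos: [0.4401, -0.3104, 0.1019]
tool_rot: [-3.141, 0.001, -2.885]
contact_force: [1.1, -0.3, 1.1]
opening: 0.0448
grip_force: 0.0
```

```bash
python3 - <<'E'
from h import *
s=observe();print(s["tool_pos"],s["tool_rot"],s["contact_force"])
p=read_camera("wrist")
print([ (round(d["confidence"],2),rect(p,d["pixels"],.068)) for d in trace(p,"key")[:2]])
E
```

```text
[ 0.44008418 -0.31042107  0.10188619] [-3.14061613e+00  7.60251324e-04 -2.88475146e+00] [ 1.1207852  -0.30658027  1.05042986]
[(0.57, (array([ 431.6, -312.3]), array([46.4, 12.1]), 12.6))]
```

Emit:
{"fn": "arm_command", "kwargs": {
  "series": [
    {"x":-1,"y":0,"z":0,"rx":0,"ry":0,"rz":0},
    {"x":-1,"y":0,"z":0,"rx":0,"ry":0,"rz":0},
    {"x":-1,"y":0,"z":0,"rx":0,"ry":0,"rz":0},
    {"x":-1,"y":0,"z":0,"rx":0,"ry":0,"rz":0},
    {"x":-1,"y":0,"z":0,"rx":0,"ry":0,"rz":0},
    {"x":-1,"y":0,"z":0,"rx":0,"ry":0,"rz":0}
  ],
  "hand": 5,
  "squeeze": 15
}}

```text
time: 8.0
tool_pos: [0.4404, -0.3099, 0.1013]
tool_rot: [3.142, 0.0, -2.885]
contact_force: [-0.1, 0.3, 0.7]
opening: 0.0119
grip_force: 15.0
```

Emit:
{"fn": "arm_command", "kwargs": {
  "series": [
    {"x":0,"y":0,"z":-15,"rx":0,"ry":0,"rz":0},
    {"x":0,"y":0,"z":-30,"rx":0,"ry":0,"rz":0},
    {"x":0,"y":0,"z":-60,"rx":0,"ry":0,"rz":0},
    {"x":0,"y":0,"z":-100,"rx":0,"ry":0,"rz":0},
    {"x":0,"y":0,"z":-125,"rx":0,"ry":0,"rz":0},
    {"x":0,"y":0,"z":-125,"rx":0,"ry":0,"rz":0},
    {"x":0,"y":0,"z":-125,"rx":0,"ry":0,"rz":0}
  ],
  "squeeze": 30
}}

```text
time: 8.7
tool_pos: [0.4402, -0.3098, 0.2262]
tool_rot: [-3.141, 0.0, -2.885]
contact_force: [-0.5, 0.9, -0.4]
opening: 0.0122
grip_force: 30.0
```

```bash
python3 - <<'E'
from h import *
print(observe()["opening"],observe()["contact_force"])
go((0.6114,-0.3008,0.215,170))
p=read_camera("wrist");save(p,"lift.png",(200,150,440,400),3)
for d in trace(p,"key")[:2]: print(round(d["confidence"],2),rect(p,d["pixels"],observe()["tool_pos"][2]-.033))
E
```

```text
0.012202074997261619 [-0.48142902  0.89847649 -0.4418019 ]
d [-167.8  -34.7   11.2] r [-0.   0.  24.7] dist 172
0.66 (array([ 432., -312.]), array([46.3, 11.7]), 15.4)
```

View pics/lift.png

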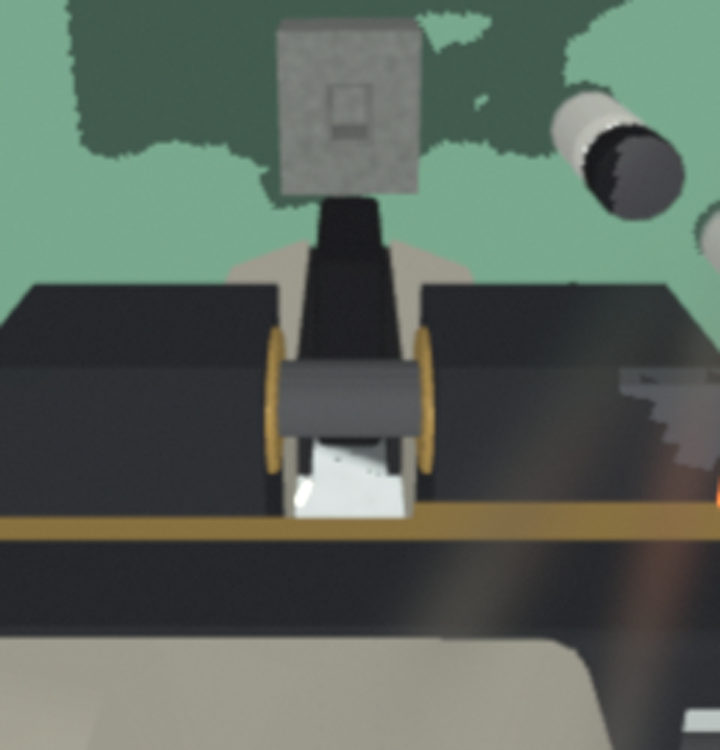

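The key is held upright at crop (345,280), and the empty holder is square to the tool at crop (348,108). Now to above the switch.

Emit:
{"fn": "arm_command", "kwargs": {
  "series": [
    {"x":-168,"y":-35,"z":11,"rx":0,"ry":0,"rz":24.7},
    {"x":-168,"y":-35,"z":11,"rx":0,"ry":0,"rz":24.7},
    {"x":-168,"y":-35,"z":11,"rx":0,"ry":0,"rz":24.7},
    {"x":-168,"y":-35,"z":11,"rx":0,"ry":0,"rz":24.7},
    {"x":-168,"y":-35,"z":11,"rx":0,"ry":0,"rz":24.7},
    {"x":-168,"y":-35,"z":11,"rx":0,"ry":0,"rz":24.7},
    {"x":-168,"y":-35,"z":11,"rx":0,"ry":0,"rz":24.7},
    {"x":-168,"y":-35,"z":11,"rx":0,"ry":0,"rz":24.7}
  ]
}}

```text
time: 9.6
tool_pos: [0.6107, -0.3016, 0.2154]
tool_rot: [3.141, -0.001, 2.966]
contact_force: [-0.7, 0.0, -0.0]
opening: 0.0119
grip_force: 30.0
```

```bash
python3 - <<'E'
from h import *
print(observe()["tool_pos"],observe()["tool_rot"])
go((0.6114,-0.3008,0.185,170),(0.6114,-0.3008,0.163,170))
for c in ("top","scene"):
  p=read_camera(c)
  marks(p,"slot",1)
  for d in trace(p,"slot")[:1]: print(round(d["confidence"],2),rect(p,d["pixels"],.096))
  for d in trace(p,"pump_box")[:1]: print(round(d["confidence"],2),rect(p,d["pixels"],.07))
E
```

```text
[ 0.61074287 -0.30156706  0.21540416] [ 3.14142160e+00 -5.51263475e-04  2.96598396e+00]
d [-0.5  0.9 30.4] r [ 0.  -0.  -0.1] dist 30
d [-0.5  0.9 52.4] r [ 0.  -0.  -0.1] dist 22
slot 0.71 [ 0.4484  0.0508 -0.0034] [320 239]
0.95 (array([ 613.6, -280.7]), array([116.1, 138.5]), 10.9)
slot 0.51 [ 0.6124 -0.3018  0.0925] [235 328]
0.53 (array([ 616.9, -300.3]), array([37.8, 40.5]), 78.6)
0.82 (array([ 625.6, -302.6]), array([123.3, 138.5]), 80.7)
```

Emit:
{"fn": "arm_command", "kwargs": {
  "series": [
    {"x":-0.5,"y":0.8,"z":15,"rx":0,"ry":0,"rz":0},
    {"x":-0.5,"y":0.8,"z":22,"rx":0,"ry":0,"rz":0},
    {"x":-0.5,"y":0.8,"z":25,"rx":0,"ry":0,"rz":0},
    {"x":-0.5,"y":0.8,"z":27,"rx":0,"ry":0,"rz":0},
    {"x":-0.5,"y":0.8,"z":29,"rx":0,"ry":0,"rz":0},
    {"x":-0.5,"y":0.8,"z":31,"rx":0,"ry":0,"rz":0},
    {"x":-0.5,"y":0.8,"z":31,"rx":0,"ry":0,"rz":0}
  ]
}}

```text
time: 10.7
tool_pos: [0.6124, -0.3004, 0.1843]
tool_rot: [3.141, -0.0, 2.967]
contact_force: [-0.8, 0.2, -0.2]
opening: 0.0117
grip_force: 30.0
```

Emit:
{"fn": "arm_command", "kwargs": {
  "series": [
    {"x":0,"y":0,"z":3,"rx":0,"ry":0,"rz":0},
    {"x":0,"y":0,"z":6,"rx":0,"ry":0,"rz":0},
    {"x":0,"y":0,"z":9,"rx":0,"ry":0,"rz":0},
    {"x":0,"y":0,"z":9,"rx":0,"ry":0,"rz":0}
  ]
}}

```text
time: 11.1
tool_pos: [0.6122, -0.3003, 0.1746]
tool_rot: [3.141, -0.001, 2.967]
contact_force: [0.4, 0.7, -0.3]
opening: 0.0121
grip_force: 30.0
```

Emit:
{"fn": "arm_command", "kwargs": {
  "series": [
    {"x":0,"y":0,"z":4,"rx":0,"ry":0,"rz":0},
    {"x":0,"y":0,"z":8,"rx":0,"ry":0,"rz":0},
    {"x":0,"y":0,"z":10,"rx":0,"ry":0,"rz":0},
    {"x":0,"y":0,"z":11,"rx":0,"ry":0,"rz":0},
    {"x":0,"y":0,"z":11,"rx":0,"ry":0,"rz":0}
  ]
}}

```text
time: 11.6
tool_pos: [0.6124, -0.3004, 0.1641]
tool_rot: [3.141, -0.0, 2.967]
contact_force: [0.3, 0.6, -1.1]
opening: 0.012
grip_force: 30.0
```

Emit:
{"fn": "arm_command", "kwargs": {
  "series": [
    {"x":0,"y":-0.2,"z":0,"rx":0,"ry":0,"rz":6},
    {"x":0,"y":-0.4,"z":0,"rx":0,"ry":0,"rz":12},
    {"x":0.1,"y":-0.6,"z":0,"rx":0,"ry":0,"rz":18},
    {"x":0.2,"y":-0.8,"z":0,"rx":0,"ry":0,"rz":24},
    {"x":0.3,"y":-1,"z":0,"rx":0,"ry":0,"rz":30},
    {"x":0.3,"y":-1,"z":0,"rx":0,"ry":0,"rz":30}
  ]
}}

```text
time: 12.2
tool_pos: [0.6117, -0.302, 0.1645]
tool_rot: [-3.141, 0.001, 2.442]
contact_force: [-0.8, -2.9, -0.5]
opening: 0.0118
grip_force: 30.0
```

```bash
python3 - <<'E'
from h import *
s=observe();print(s["torque"],s["contact_force"],s["tool_rot"],s["qpos"])
E
```

```text
[-0.58902989  0.30503431  0.01554594] [-0.84436835 -2.86287289 -0.50692852] [-3.14069620e+00  5.16485794e-04  2.44229147e+00] [-5.70555873e-01  7.37966008e-01  1.20196498e+00 -1.02450299e-03
  1.20126472e+00 -1.44168095e+00]
```

Emit:
{"fn": "arm_command", "kwargs": {
  "series": [
    {"x":0,"y":-0.2,"z":0,"rx":0,"ry":0,"rz":6},
    {"x":0,"y":-0.4,"z":0,"rx":0,"ry":0,"rz":12},
    {"x":0.1,"y":-0.6,"z":0,"rx":0,"ry":0,"rz":18},
    {"x":0.2,"y":-0.8,"z":0,"rx":0,"ry":0,"rz":24},
    {"x":0.3,"y":-0.9,"z":0,"rx":0,"ry":0,"rz":28},
    {"x":0.3,"y":-1,"z":0,"rx":0,"ry":0,"rz":31},
    {"x":0.3,"y":-1,"z":0,"rx":0,"ry":0,"rz":31}
  ]
}}

```text
time: 12.9
tool_pos: [0.6105, -0.3028, 0.1645]
tool_rot: [-3.14, 0.001, 1.904]
contact_force: [-3.4, -3.6, -0.2]
opening: 0.0118
grip_force: 30.0
```

```bash
python3 - <<'E'
from h import *
s=observe();print(s["torque"],s["contact_force"],s["tool_rot"],s["tool_pos"])
p=read_camera("top")
for d in trace(p,"slot")[:1]: print(round(d["confidence"],2),rect(p,d["pixels"],.096))
p=read_camera("wrist");save(p,"turn.png")
E
```

```text
[-0.89550601  0.64634057  0.05740262] [-3.44648851 -3.63635367 -0.16639957] [-3.14035044e+00  8.91459428e-04  1.90424010e+00] [ 0.61050942 -0.30280232  0.16445138]
```

View pics/turn.png

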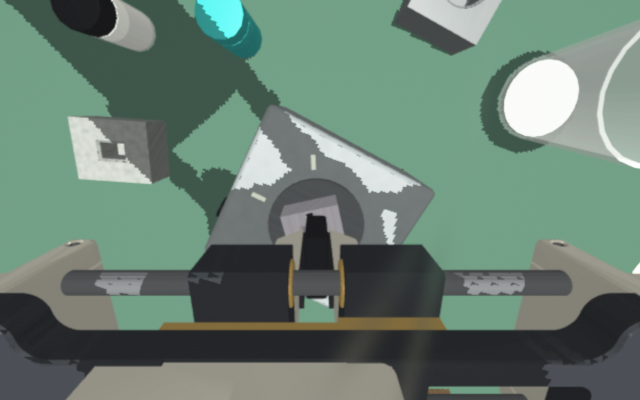

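The key is in the barrel. The barrel's face at (312,215) lags the tool by about 12° because the blade has play in the slot, so I'll turn further against the stop.

Emit:
{"fn": "arm_command", "kwargs": {
  "series": [
    {"x":0,"y":-0.1,"z":0,"rx":0,"ry":0,"rz":4},
    {"x":0,"y":-0.2,"z":0,"rx":0,"ry":0,"rz":8},
    {"x":0,"y":-0.3,"z":0,"rx":0,"ry":0,"rz":11},
    {"x":0,"y":-0.3,"z":0,"rx":0,"ry":0,"rz":11}
  ]
}}

```text
time: 13.45
tool_pos: [0.61, -0.3029, 0.1644]
tool_rot: [-3.14, 0.001, 1.712]
contact_force: [-4.8, -4.7, 0.6]
opening: 0.0117
grip_force: 30.0
```

```bash
python3 - <<'E'
from h import *
s=observe();print(s["torque"],s["contact_force"],s["tool_rot"],s["tool_pos"])
E
```

```text
[-0.9197319   0.90341866  0.0571954 ] [-4.81669848 -4.65216305  0.59838996] [-3.14002231e+00  9.89531817e-04  1.71244341e+00] [ 0.61004093 -0.30291158  0.16444468]
```

Emit:
{"fn": "arm_command", "kwargs": {
  "series": [
    {"x":0,"y":0,"z":0,"rx":0,"ry":0,"rz":3},
    {"x":0,"y":0,"z":0,"rx":0,"ry":0,"rz":5},
    {"x":0,"y":0,"z":0,"rx":0,"ry":0,"rz":5}
  ]
}}

```text
time: 13.75
tool_pos: [0.6098, -0.3027, 0.1644]
tool_rot: [-3.139, 0.001, 1.627]
contact_force: [-5.6, -3.5, 1.1]
opening: 0.0117
grip_force: 30.1
```

```bash
python3 - <<'E'
from h import *
s=observe();print(s["torque"],s["contact_force"],s["tool_rot"],s["tool_pos"])
p=read_camera("wrist");save(p,"turn2.png",(180,80,460,330),2.8)
E
```

```text
[-0.75632593  1.0192759   0.36154338] [-5.60094791 -3.45746716  1.09539733] [-3.13925213e+00  7.31394815e-04  1.62653253e+00] [ 0.60979084 -0.30270325  0.16443513]
```

View pics/turn2.png

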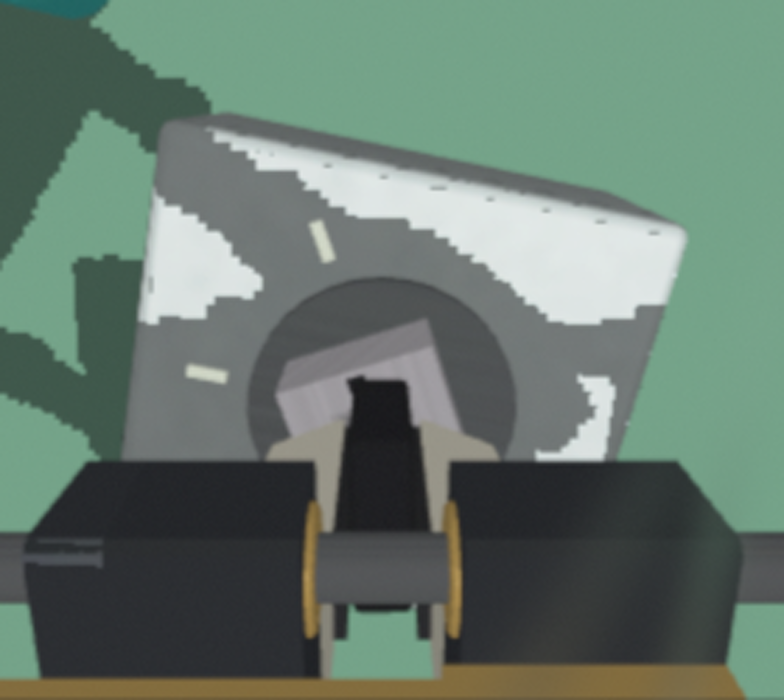

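The torque rose to 0.36 N m and the barrel's face, at crop (360,340), now points to the off tick at (322,240), so it is at the stop. I'll ease the key back to square with the slot and draw it out.

Emit:
{"fn": "arm_command", "kwargs": {
  "series": [
    {"x":0,"y":0,"z":0,"rx":0,"ry":0,"rz":0},
    {"x":0,"y":0,"z":0,"rx":0,"ry":0,"rz":0},
    {"x":0,"y":0.2,"z":0,"rx":0,"ry":0,"rz":-6},
    {"x":0,"y":0.4,"z":0,"rx":0,"ry":0,"rz":-12},
    {"x":0.1,"y":0.6,"z":0,"rx":0,"ry":0,"rz":-17.5},
    {"x":0.1,"y":0.6,"z":0,"rx":0,"ry":0,"rz":-17.5}
  ]
}}

```text
time: 14.4
tool_pos: [0.6114, -0.3018, 0.1644]
tool_rot: [3.141, -0.0, 1.932]
contact_force: [-1.8, -1.3, -0.0]
opening: 0.012
grip_force: 30.0
```

```bash
python3 - <<'E'
from h import *
s=observe();print(s["torque"],s["contact_force"],s["tool_rot"],s["tool_pos"],s["opening"])
E
```

```text
[-0.2820252   0.37287783 -0.03278562] [-1.75270817 -1.3135715  -0.01774137] [ 3.14144731e+00 -1.28022180e-04  1.93240233e+00] [ 0.61138913 -0.30180979  0.16442262] 0.011960410569591821
```

Emit:
{"fn": "arm_command", "kwargs": {
  "series": [
    {"x":0,"y":0,"z":-8,"rx":0,"ry":0,"rz":0},
    {"x":0,"y":0,"z":-16,"rx":0,"ry":0,"rz":0},
    {"x":0,"y":0,"z":-24,"rx":0,"ry":0,"rz":0},
    {"x":0,"y":0,"z":-32,"rx":0,"ry":0,"rz":0},
    {"x":0,"y":0,"z":-60,"rx":0,"ry":0,"rz":0},
    {"x":0,"y":0,"z":-60,"rx":0,"ry":0,"rz":0},
    {"x":0,"y":0,"z":-60,"rx":0,"ry":0,"rz":0}
  ]
}}

```text
time: 15.1
tool_pos: [0.6118, -0.3019, 0.2255]
tool_rot: [3.14, 0.002, 1.928]
contact_force: [-0.6, 0.3, -0.7]
opening: 0.0115
grip_force: 30.0
```

```bash
python3 - <<'E'
from h import *
s=observe();print(s["torque"],s["contact_force"],s["tool_rot"],s["tool_pos"],s["opening"])
p=read_camera("wrist");save(p,"out.png",(180,80,460,400),2)
go((0.50,-0.30,0.225,150),(0.4404,-0.3099,0.225,195))
for q,z in (("slot",.096),("key_holder",.03)):
    for d in trace(p,q)[:1]: print(round(d["confidence"],2),rect(p,d["pixels"],z))
E
```

```text
[ 0.00125781  0.03014635 -0.07124267] [-0.57281337  0.27589984 -0.72864322] [3.13983048e+00 1.76219796e-03 1.92847585e+00] [ 0.61177394 -0.30193194  0.22545667] 0.011520628651508116
d [  40.6 -103.7   -0.8] r [  0.    0.  -39.5] dist 111
d [  52.2 -163.    -0.8] r [  0.    0.  -84.5] dist 60
0.88 (array([ 608.3, -298.5]), array([36. , 44.9]), 21.6)
0.68 (array([ 444.7, -307.9]), array([73.5, 52.5]), 15.0)
```

View pics/out.png

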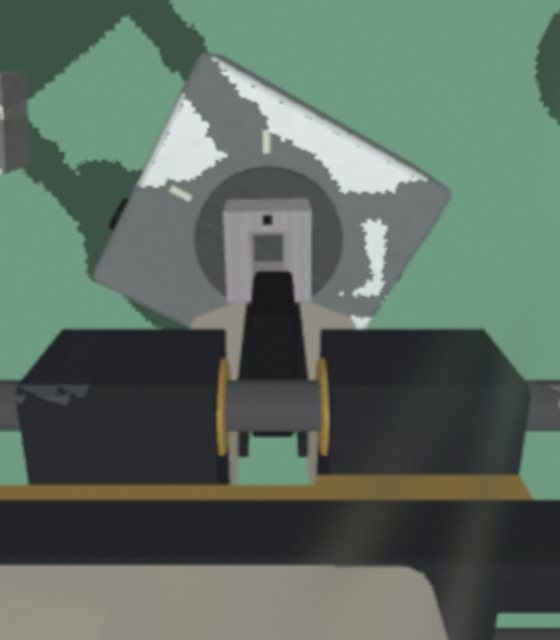

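The barrel at crop (267,240) is square to the tool with its dot on the off tick (267,142), at -68°, so the pump is off and the key is still held. Back to the holder.

Emit:
{"fn": "arm_command", "kwargs": {
  "series": [
    {"x":20,"y":-52,"z":-1,"rx":0,"ry":0,"rz":-8},
    {"x":30,"y":-80,"z":-1,"rx":0,"ry":0,"rz":-16},
    {"x":40,"y":-100,"z":-1,"rx":0,"ry":0,"rz":-24},
    {"x":44,"y":-120,"z":-1,"rx":0,"ry":0,"rz":-32},
    {"x":46,"y":-130,"z":-1,"rx":0,"ry":0,"rz":-40},
    {"x":48,"y":-140,"z":-1,"rx":0,"ry":0,"rz":-48},
    {"x":50,"y":-150,"z":-1,"rx":0,"ry":0,"rz":-56},
    {"x":52,"y":-163,"z":-1,"rx":0,"ry":0,"rz":-64},
    {"x":52,"y":-163,"z":-1,"rx":0,"ry":0,"rz":-72},
    {"x":52,"y":-163,"z":-1,"rx":0,"ry":0,"rz":-80},
    {"x":52,"y":-163,"z":-1,"rx":0,"ry":0,"rz":-84.5},
    {"x":52,"y":-163,"z":-1,"rx":0,"ry":0,"rz":-84.5},
    {"x":52,"y":-163,"z":-1,"rx":0,"ry":0,"rz":-84.5}
  ]
}}

```text
time: 16.55
tool_pos: [0.4403, -0.3101, 0.2248]
tool_rot: [3.141, -0.0, -2.882]
contact_force: [-0.1, -0.2, -0.9]
opening: 0.012
grip_force: 30.0
```

```bash
python3 - <<'E'
from h import *
s=observe();print(s["tool_rot"],s["tool_pos"],s["opening"])
go((0.4404,-0.3099,0.125,195),(0.4404,-0.3099,0.1013,195))
p=read_camera("wrist")
for d in trace(p,"key_holder")[:1]: print(round(d["confidence"],2),rect(p,d["pixels"],.03))
E
```

```text
[ 3.14066442e+00 -4.34846112e-04 -2.88213512e+00] [ 0.44032334 -0.3101197   0.22480207] 0.012037235927034474
d [-0.2  0.1 99.8] r [ 0.1 -0.  -0.1] dist 100
d [-2.000e-01  1.000e-01  1.235e+02] r [ 0.1 -0.  -0.1] dist 24
0.92 (array([ 436.4, -311.1]), array([63.3, 50.6]), 14.8)
```

Emit:
{"fn": "arm_command", "kwargs": {
  "series": [
    {"x":0,"y":0,"z":40,"rx":0,"ry":0,"rz":0},
    {"x":0,"y":0,"z":75,"rx":0,"ry":0,"rz":0},
    {"x":0,"y":0,"z":92,"rx":0,"ry":0,"rz":0},
    {"x":0,"y":0,"z":98,"rx":0,"ry":0,"rz":0},
    {"x":0,"y":0,"z":102,"rx":0,"ry":0,"rz":0},
    {"x":0,"y":0,"z":106,"rx":0,"ry":0,"rz":0},
    {"x":0,"y":0,"z":106,"rx":0,"ry":0,"rz":0}
  ]
}}

```text
time: 17.35
tool_pos: [0.4407, -0.3105, 0.1198]
tool_rot: [-3.141, 0.001, -2.88]
contact_force: [0.3, 0.4, -1.2]
opening: 0.0117
grip_force: 30.0
```

Emit:
{"fn": "arm_command", "kwargs": {
  "series": [
    {"x":0,"y":0,"z":5,"rx":0,"ry":0,"rz":0},
    {"x":0,"y":0,"z":10,"rx":0,"ry":0,"rz":0},
    {"x":0,"y":0,"z":15,"rx":0,"ry":0,"rz":0},
    {"x":0,"y":0,"z":18,"rx":0,"ry":0,"rz":0},
    {"x":0,"y":0,"z":18,"rx":0,"ry":0,"rz":0}
  ]
}}

```text
time: 17.85
tool_pos: [0.4404, -0.3102, 0.1014]
tool_rot: [3.141, -0.0, -2.88]
contact_force: [-0.6, 0.5, 2.8]
opening: 0.0122
grip_force: 30.0
```

Emit:
{"fn": "arm_command", "kwargs": {
  "series": [
    {"x":0,"y":0,"z":0,"rx":0,"ry":0,"rz":0},
    {"x":0,"y":0,"z":0,"rx":0,"ry":0,"rz":0},
    {"x":0,"y":0,"z":0,"rx":0,"ry":0,"rz":0},
    {"x":0,"y":0,"z":-20,"rx":0,"ry":0,"rz":0},
    {"x":0,"y":0,"z":-60,"rx":0,"ry":0,"rz":0},
    {"x":0,"y":0,"z":-120,"rx":0,"ry":0,"rz":0},
    {"x":0,"y":0,"z":-180,"rx":0,"ry":0,"rz":0},
    {"x":-110,"y":130,"z":-180,"rx":0,"ry":0,"rz":15},
    {"x":-110,"y":130,"z":-180,"rx":0,"ry":0,"rz":15},
    {"x":-110,"y":130,"z":-180,"rx":0,"ry":0,"rz":15},
    {"x":-110,"y":130,"z":-180,"rx":0,"ry":0,"rz":15},
    {"x":-110,"y":130,"z":-180,"rx":0,"ry":0,"rz":15}
  ],
  "hand": 40
}}

```text
time: 19.05
tool_pos: [0.5142, -0.1533, 0.2818]
tool_rot: [3.141, 0.001, -3.137]
contact_force: [-0.0, -1.1, -0.5]
opening: 0.0402
grip_force: 0.0
```

```bash
cat >> h.py <<'E'
def vials(p):
    for d in boxes_of(p,"vial1")[:8]:
        if d["confidence"]<.25: continue
        u=uv(p,d["point"]).astype(int);x,y=u
        print("box",round(d["confidence"],2),np.round(d["point"],4),u)
    for d in trace(p,"vial1")[:8]:
        m=d["pixels"];hsv=cv2.cvtColor(p["pixels"],cv2.COLOR_BGR2HSV)
        k=m&(hsv[...,2]<90)&(hsv[...,1]<90); sat=np.median(hsv[...,1][m])
        if k.sum()<20: print("tr",round(d["confidence"],2),m.sum(),"sat",sat);continue
        k=cv2.morphologyEx(k.astype(np.uint8),cv2.MORPH_OPEN,np.ones((3,3)))>0
        if k.sum()<20: continue
        y,x=np.nonzero(k);w=plane(p,k,.062)[:,:2]*1000
        print("tr",round(d["confidence"],2),m.sum(),"sat",sat,"capmean",w.mean(0).round(1),"circ",np.round(cv2.minEnclosingCircle(w.astype(np.float32))[0],1),round(cv2.minEnclosingCircle(w.astype(np.float32))[1],1),"px",int(x.mean()),int(y.mean()))
E
python3 - <<'E'
from h import *
s=observe();print(s["tool_rot"],s["tool_pos"],s["opening"])
p=read_camera("wrist");save(p,"v.png")
R=cv2.Rodrigues(p["rvec"])[0];print("cam",-R.T@np.ravel(p["tvec"]))
marks(p,"vial1",8);vials(p)
for q in ("rack","rack_hole0","key"): marks(p,q)
for q,z in (("rack",.035),("key",.068)):
    for d in trace(p,q)[:1]: print(round(d["confidence"],2),rect(p,d["pixels"],z))
E
```

```text
[ 3.14118805e+00  1.36570694e-03 -3.13724244e+00] [ 0.51424008 -0.15325059  0.28183657] 0.04022430897072343
cam [ 0.43477114 -0.15365716  0.37389951]
vial1 0.92 [ 0.3727 -0.0915 -0.001 ] [367  58]
vial1 0.76 [ 0.5077 -0.1947 -0.0008] [285 168]
vial1 0.71 [ 0.5339 -0.1345 -0.0006] [329 187]
vial1 0.69 [ 4.253e-01 -2.157e-01 -1.000e-04] [267 103]
vial1 0.63 [ 0.4611 -0.0839 -0.0031] [369 133]
vial1 0.57 [ 0.4548 -0.1429 -0.0031] [324 127]
vial1 0.32 [ 0.6529 -0.1109  0.037 ] [346 277]
box 0.96 [ 0.5267 -0.1329  0.0602] [333 194]
box 0.95 [ 0.4594 -0.0874  0.0587] [376 135]
box 0.9 [ 0.5065 -0.189   0.0589] [285 177]
box 0.9 [ 0.3739 -0.0926  0.0614] [377  48]
box 0.89 [ 0.4552 -0.1433  0.0606] [325 131]
box 0.8 [ 0.4266 -0.2084  0.0614] [264 103]
box 0.75 [ 0.6256 -0.124   0.0321] [337 258]
tr 0.95 866 sat 14.0 capmean [ 427.4 -215.5] circ [ 427.1 -215.5] 15.1 px 257 104
tr 0.79 685 sat 169.0
tr 0.78 694 sat 197.0
tr 0.75 1094 sat 191.0
tr 0.59 570 sat 2.0 capmean [ 465.5 -146.7] circ [ 464.7 -146.2] 10.0 px 322 141
tr 0.56 772 sat 5.0 capmean [466.9 -87.7] circ [460.8 -88.4] 15.2 px 376 142
rack_hole0 0.71 [ 0.65   -0.115   0.0372] [343 275]
rack_hole0 0.65 [ 0.4619 -0.0836  0.0015] [370 133]
key 0.84 [ 0.4348 -0.3103  0.0095] [190 111]
key 0.6 [0.4475 0.0831 0.1067] [572 127]
0.61 (array([ 622.5, -126.6]), array([36.3, 37.1]), 0.3)
0.92 (array([ 436.7, -301.7]), array([36.6, 28.3]), 15.0)
```

View pics/v.png

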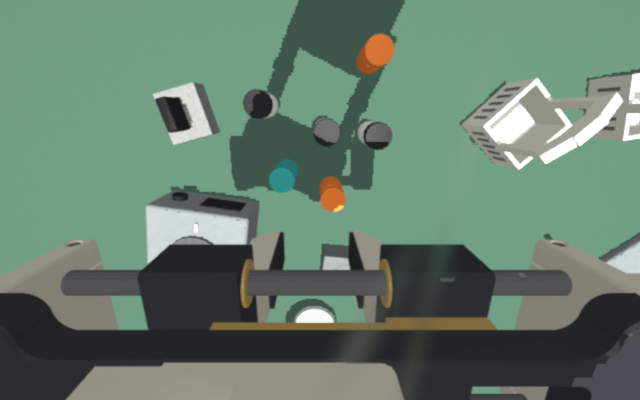

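The view shows the key back in the holder at (175,113). The black-capped vials are at (262,104), (327,131) and (376,135), the orange ones at (378,50) and (333,195), and the turquoise at (284,177). Next I'll look at the rack from above.

```bash
python3 - <<'E'
from h import *
go((0.655,-0.12,0.28,90))
E
```

```text
d [-142.2   37.3    1.2] r [-0.  -0.  89.9] dist 147
```

Emit:
{"fn": "arm_command", "kwargs": {
  "series": [
    {"x":-142,"y":37,"z":1,"rx":0,"ry":0,"rz":90},
    {"x":-142,"y":37,"z":1,"rx":0,"ry":0,"rz":90},
    {"x":-142,"y":37,"z":1,"rx":0,"ry":0,"rz":90},
    {"x":-142,"y":37,"z":1,"rx":0,"ry":0,"rz":90},
    {"x":-142,"y":37,"z":1,"rx":0,"ry":0,"rz":90},
    {"x":-142,"y":37,"z":1,"rx":0,"ry":0,"rz":90},
    {"x":-142,"y":37,"z":1,"rx":0,"ry":0,"rz":90},
    {"x":-142,"y":37,"z":1,"rx":0,"ry":0,"rz":90},
    {"x":-142,"y":37,"z":1,"rx":0,"ry":0,"rz":90},
    {"x":-142,"y":37,"z":1,"rx":0,"ry":0,"rz":90},
    {"x":-142,"y":37,"z":1,"rx":0,"ry":0,"rz":90},
    {"x":-142,"y":37,"z":1,"rx":0,"ry":0,"rz":90},
    {"x":-142,"y":37,"z":1,"rx":0,"ry":0,"rz":90}
  ],
  "hand": 60
}}

```text
time: 20.8
tool_pos: [0.655, -0.1197, 0.2802]
tool_rot: [-3.141, -0.0, 1.572]
contact_force: [0.0, 0.1, 0.6]
opening: 0.0601
grip_force: 0.0
```

```bash
python3 - <<'E'
from h import *
s=observe();print(s["tool_rot"],s["tool_pos"],s["opening"])
p=read_camera("wrist")
R=cv2.Rodrigues(p["rvec"])[0];print("cam",-R.T@np.ravel(p["tvec"]))
marks(p,"rack_hole0");marks(p,"rack")
for d in trace(p,"rack")[:1]: print(round(d["confidence"],2),d["pixels"].sum(),rect(p,d["pixels"],.035))
vials(p)
go((.461,-.088,.19,90),(.461,-.088,.098,90))
E
```

```text
[-3.14137094e+00 -1.26303370e-04  1.57231177e+00] [ 0.65499563 -0.11965225  0.28017615] 0.06007507846353391
cam [ 0.65489514 -0.04032835  0.37237212]
rack_hole0 0.73 [ 0.6497 -0.1128  0.0355] [311 173]
rack_hole0 0.69 [0.6633 0.0008 0.0363] [323  72]
rack_hole0 0.65 [ 0.6577 -0.0584  0.0335] [318 128]
rack 0.88 [ 6.535e-01 -5.450e-02 -2.000e-04] [314 123]
rack 0.52 [ 0.6551 -0.1157  0.0371] [316 176]
rack 0.16 [ 0.4522 -0.1429  0.0012] [168 189]
0.8 7440 (array([658.2, -58.1]), array([175.9,  57. ]), 84.2)
box 0.93 [ 0.4679 -0.0799  0.0569] [148 148]
box 0.92 [ 0.5386 -0.1266  0.0594] [215 189]
box 0.91 [ 0.4638 -0.1413  0.0559] [154 200]
box 0.73 [ 0.5134 -0.1868  0.0433] [204 232]
box 0.7 [ 0.4326 -0.2014  0.0217] [152 235]
tr 0.68 1216 sat 23.0 capmean [464.3 -85. ] circ [464.3 -85. ] 18.4 px 143 153
tr 0.64 719 sat 174.0
tr 0.59 938 sat 189.0
d [  31.4 -194.1   90.3] r [ 0. -0.  0.] dist 216
d [  31.4 -194.1  182.3] r [ 0. -0.  0.] dist 92
```

Emit:
{"fn": "arm_command", "kwargs": {
  "series": [
    {"x":31,"y":-194,"z":90,"rx":0,"ry":0,"rz":0},
    {"x":31,"y":-194,"z":90,"rx":0,"ry":0,"rz":0},
    {"x":31,"y":-194,"z":90,"rx":0,"ry":0,"rz":0},
    {"x":31,"y":-194,"z":90,"rx":0,"ry":0,"rz":0},
    {"x":31,"y":-194,"z":90,"rx":0,"ry":0,"rz":0},
    {"x":31,"y":-194,"z":90,"rx":0,"ry":0,"rz":0},
    {"x":31,"y":-194,"z":120,"rx":0,"ry":0,"rz":0},
    {"x":31,"y":-194,"z":150,"rx":0,"ry":0,"rz":0},
    {"x":31,"y":-194,"z":175,"rx":0,"ry":0,"rz":0},
    {"x":31,"y":-194,"z":182,"rx":0,"ry":0,"rz":0},
    {"x":31,"y":-194,"z":182,"rx":0,"ry":0,"rz":0}
  ]
}}

```text
time: 22.2
tool_pos: [0.462, -0.0885, 0.098]
tool_rot: [-3.141, -0.0, 1.571]
contact_force: [-0.0, 0.4, 0.9]
opening: 0.0599
grip_force: 0.0
```

Emit:
{"fn": "arm_command", "kwargs": {
  "series": [
    {"x":0,"y":0,"z":0,"rx":0,"ry":0,"rz":0},
    {"x":0,"y":0,"z":0,"rx":0,"ry":0,"rz":0},
    {"x":0,"y":0,"z":0,"rx":0,"ry":0,"rz":0},
    {"x":0,"y":0,"z":0,"rx":0,"ry":0,"rz":0},
    {"x":0,"y":0,"z":0,"rx":0,"ry":0,"rz":0},
    {"x":0,"y":0,"z":-30,"rx":0,"ry":0,"rz":0},
    {"x":0,"y":0,"z":-70,"rx":0,"ry":0,"rz":0},
    {"x":0,"y":0,"z":-70,"rx":0,"ry":0,"rz":0}
  ],
  "hand": 20,
  "squeeze": 15
}}

```text
time: 23.0
tool_pos: [0.4633, -0.089, 0.1725]
tool_rot: [3.133, 0.003, 1.571]
contact_force: [-0.6, -0.5, -0.9]
opening: 0.0296
grip_force: 15.0
```

```bash
python3 - <<'E'
from h import *
s=observe();print(s["tool_rot"],s["tool_pos"],s["opening"],s["grip_force"])
p=read_camera("wrist");vials(p)
go((.6639,-.0021,.168,90),(.6639,-.0021,.106,90))
E
```

```text
[3.13335050e+00 2.89412193e-03 1.57079928e+00] [ 0.46332017 -0.08897468  0.17254592] 0.02963201863108572 14.965649843215942
box 0.79 [ 0.526  -0.118   0.0186] [380 230]
box 0.72 [ 0.4604 -0.0731  0.1316] [309 239]
box 0.66 [ 0.4344 -0.2028  0.0242] [286 309]
box 0.64 [ 0.378  -0.0875  0.0615] [204 217]
box 0.4 [ 0.4959 -0.1895  0.0452] [349 312]
tr 0.81 2930 sat 20.0 capmean [ 464.6 -117.5] circ [ 465.1 -121.8] 24.1 px 316 251
tr 0.79 345 sat 12.0
tr 0.78 534 sat 195.0
tr 0.7 2076 sat 195.0
tr 0.63 317 sat 8.0
tr 0.48 54 sat 147.0
d [ 86.  203.1   0. ] r [-0. -0. -0.] dist 221
d [ 86.  203.2  62. ] r [-0. -0. -0.] dist 62
```

Emit:
{"fn": "arm_command", "kwargs": {
  "series": [
    {"x":86,"y":203,"z":0,"rx":0,"ry":0,"rz":0},
    {"x":86,"y":203,"z":0,"rx":0,"ry":0,"rz":0},
    {"x":86,"y":203,"z":0,"rx":0,"ry":0,"rz":0},
    {"x":86,"y":203,"z":0,"rx":0,"ry":0,"rz":0},
    {"x":86,"y":203,"z":0,"rx":0,"ry":0,"rz":0},
    {"x":86,"y":203,"z":0,"rx":0,"ry":0,"rz":0},
    {"x":86,"y":203,"z":0,"rx":0,"ry":0,"rz":0},
    {"x":86,"y":203,"z":20,"rx":0,"ry":0,"rz":0},
    {"x":86,"y":203,"z":35,"rx":0,"ry":0,"rz":0},
    {"x":86,"y":203,"z":40,"rx":0,"ry":0,"rz":0},
    {"x":86,"y":203,"z":45,"rx":0,"ry":0,"rz":0},
    {"x":86,"y":203,"z":45,"rx":0,"ry":0,"rz":0}
  ]
}}

```text
time: 24.35
tool_pos: [0.6635, -0.0024, 0.1228]
tool_rot: [-3.14, -0.0, 1.57]
contact_force: [-0.5, -0.4, -1.1]
opening: 0.0295
grip_force: 15.0
```

Emit:
{"fn": "arm_command", "kwargs": {
  "series": [
    {"x":0,"y":0,"z":5,"rx":0,"ry":0,"rz":0},
    {"x":0,"y":0,"z":10,"rx":0,"ry":0,"rz":0},
    {"x":0,"y":0,"z":14,"rx":0,"ry":0,"rz":0},
    {"x":0,"y":0,"z":17,"rx":0,"ry":0,"rz":0},
    {"x":0,"y":0,"z":17,"rx":0,"ry":0,"rz":0}
  ]
}}

```text
time: 24.85
tool_pos: [0.6639, -0.0022, 0.1057]
tool_rot: [-3.141, -0.0, 1.571]
contact_force: [0.0, -0.5, -0.7]
opening: 0.0296
grip_force: 15.0
```

Emit:
{"fn": "arm_command", "kwargs": {
  "series": [
    {"x":0,"y":0,"z":0,"rx":0,"ry":0,"rz":0},
    {"x":0,"y":0,"z":0,"rx":0,"ry":0,"rz":0},
    {"x":0,"y":0,"z":0,"rx":0,"ry":0,"rz":0},
    {"x":0,"y":0,"z":0,"rx":0,"ry":0,"rz":0},
    {"x":0,"y":0,"z":-40,"rx":0,"ry":0,"rz":0},
    {"x":0,"y":0,"z":-90,"rx":0,"ry":0,"rz":0},
    {"x":-200,"y":-220,"z":-150,"rx":0,"ry":0,"rz":0},
    {"x":-200,"y":-220,"z":-150,"rx":0,"ry":0,"rz":0},
    {"x":-200,"y":-220,"z":-150,"rx":0,"ry":0,"rz":0},
    {"x":-200,"y":-220,"z":-150,"rx":0,"ry":0,"rz":0},
    {"x":-200,"y":-220,"z":-150,"rx":0,"ry":0,"rz":0},
    {"x":-200,"y":-220,"z":-150,"rx":0,"ry":0,"rz":0},
    {"x":-200,"y":-220,"z":-150,"rx":0,"ry":0,"rz":0},
    {"x":-200,"y":-220,"z":-150,"rx":0,"ry":0,"rz":0}
  ],
  "hand": 60
}}

```text
time: 26.25
tool_pos: [0.4436, -0.2032, 0.2571]
tool_rot: [3.14, 0.001, 1.568]
contact_force: [0.7, -0.7, 0.0]
opening: 0.06
grip_force: 0.0
```

```bash
python3 - <<'E'
from h import *
s=observe();print(s["tool_rot"],s["tool_pos"],s["opening"],s["grip_force"])
p=read_camera("wrist");vials(p);save(p,"b.png",(120,0,520,300),2)
go((.455,-.144,.17,90),(.455,-.144,.098,90))
t=read_camera("top");vials(t)
E
```

```text
[3.14004091e+00 5.72130134e-04 1.56782949e+00] [ 0.44359596 -0.20316216  0.25706188] 0.060043943303968846 0.0
box 0.97 [ 0.4271 -0.2091  0.0632] [300 195]
box 0.97 [ 0.5274 -0.1335  0.0603] [399 121]
box 0.93 [ 0.3761 -0.0905  0.0599] [244  75]
box 0.79 [ 0.455  -0.1433  0.0622] [326 132]
box 0.76 [ 0.5053 -0.187   0.0576] [373 173]
box 0.61 [ 0.6507 -0.0784  0.038 ] [519  64]
tr 0.89 1055 sat 139.0
tr 0.77 879 sat 169.0
tr 0.73 826 sat 20.0 capmean [ 427.5 -214.9] circ [ 427.4 -215. ] 15.9 px 300 200
tr 0.67 707 sat 2.0
tr 0.58 1140 sat 138.0
d [57.4 10.3 86.1] r [ 0.  -0.   0.1] dist 104
d [ 57.4  10.3 158.1] r [ 0.  -0.   0.1] dist 72
box 0.65 [ 0.4512 -0.1394  0.0622] [383 238]
box 0.65 [ 0.374  -0.0852  0.0629] [365 264]
box 0.61 [0.6582 0.0019 0.0685] [336 170]
box 0.59 [ 0.5057 -0.1832  0.0623] [397 221]
box 0.56 [ 0.5316 -0.1267  0.0604] [378 212]
tr 0.57 2152 sat 12.0 capmean [582.5 375.5] circ [582.9 375.4] 12.1 px 213 193
tr 0.56 87 sat 13.0 capmean [6.593e+02 3.000e-01] circ [659.5  -0. ] 16.8 px 337 170
tr 0.46 82 sat 220.5
```

View pics/b.png

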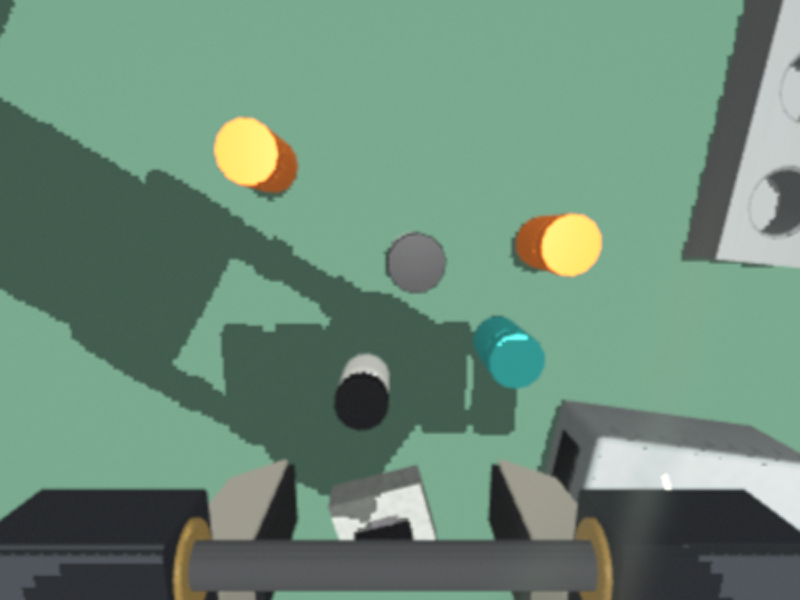

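The crop shows vial B's cap at (416,262) and A's at (361,401). The orange and turquoise ones are clear of the finger paths. Picking B.

Emit:
{"fn": "arm_command", "kwargs": {
  "series": [
    {"x":60,"y":12,"z":86,"rx":0,"ry":0,"rz":0},
    {"x":60,"y":12,"z":86,"rx":0,"ry":0,"rz":0},
    {"x":60,"y":12,"z":86,"rx":0,"ry":0,"rz":0},
    {"x":60,"y":12,"z":115,"rx":0,"ry":0,"rz":0},
    {"x":60,"y":12,"z":140,"rx":0,"ry":0,"rz":0},
    {"x":60,"y":12,"z":158,"rx":0,"ry":0,"rz":0},
    {"x":60,"y":12,"z":158,"rx":0,"ry":0,"rz":0},
    {"x":60,"y":12,"z":158,"rx":0,"ry":0,"rz":0}
  ]
}}

```text
time: 27.35
tool_pos: [0.4567, -0.1424, 0.0989]
tool_rot: [3.141, 0.0, 1.571]
contact_force: [0.5, 0.1, 0.0]
opening: 0.0598
grip_force: 0.0
```

Emit:
{"fn": "arm_command", "kwargs": {
  "series": [
    {"x":0,"y":0,"z":0,"rx":0,"ry":0,"rz":0},
    {"x":0,"y":0,"z":0,"rx":0,"ry":0,"rz":0},
    {"x":0,"y":0,"z":0,"rx":0,"ry":0,"rz":0},
    {"x":0,"y":0,"z":0,"rx":0,"ry":0,"rz":0},
    {"x":0,"y":0,"z":0,"rx":0,"ry":0,"rz":0},
    {"x":0,"y":0,"z":-30,"rx":0,"ry":0,"rz":0},
    {"x":0,"y":0,"z":-70,"rx":0,"ry":0,"rz":0},
    {"x":0,"y":0,"z":-70,"rx":0,"ry":0,"rz":0}
  ],
  "hand": 20
}}

```text
time: 28.15
tool_pos: [0.4582, -0.1432, 0.1725]
tool_rot: [3.134, 0.004, 1.571]
contact_force: [0.3, -0.1, -1.6]
opening: 0.0295
grip_force: 15.0
```

```bash
python3 - <<'E'
from h import *
s=observe();print(s["tool_rot"],s["tool_pos"],s["opening"],s["grip_force"])
go((.6582,-.0581,.168,90),(.6582,-.0581,.106,90))
E
```

```text
[3.1338053  0.00375264 1.57074693] [ 0.45822496 -0.14323651  0.17251874] 0.029548528068202108 14.99986857175827
d [ 85.2 199.9   5.8] r [ 0.4  0.2 -0. ] dist 217
d [ 85.4 199.4  67.8] r [ 0.4  0.2 -0. ] dist 62
```

Emit:
{"fn": "arm_command", "kwargs": {
  "series": [
    {"x":85,"y":201,"z":0,"rx":0,"ry":0,"rz":0},
    {"x":85,"y":201,"z":0,"rx":0,"ry":0,"rz":0},
    {"x":85,"y":201,"z":0,"rx":0,"ry":0,"rz":0},
    {"x":85,"y":201,"z":0,"rx":0,"ry":0,"rz":0},
    {"x":85,"y":201,"z":0,"rx":0,"ry":0,"rz":0},
    {"x":85,"y":201,"z":0,"rx":0,"ry":0,"rz":0},
    {"x":85,"y":201,"z":0,"rx":0,"ry":0,"rz":0},
    {"x":85,"y":201,"z":20,"rx":0,"ry":0,"rz":0},
    {"x":85,"y":201,"z":32,"rx":0,"ry":0,"rz":0},
    {"x":85,"y":201,"z":40,"rx":0,"ry":0,"rz":0},
    {"x":85,"y":201,"z":45,"rx":0,"ry":0,"rz":0},
    {"x":85,"y":201,"z":45,"rx":0,"ry":0,"rz":0}
  ]
}}

```text
time: 29.35
tool_pos: [0.6566, -0.0575, 0.1227]
tool_rot: [-3.14, -0.0, 1.57]
contact_force: [-0.1, -0.3, -0.5]
opening: 0.0295
grip_force: 15.0
```

Emit:
{"fn": "arm_command", "kwargs": {
  "series": [
    {"x":0,"y":0.8,"z":5,"rx":0,"ry":0,"rz":0},
    {"x":0,"y":0.8,"z":10,"rx":0,"ry":0,"rz":0},
    {"x":0,"y":0.8,"z":14,"rx":0,"ry":0,"rz":0},
    {"x":0,"y":0.8,"z":17,"rx":0,"ry":0,"rz":0},
    {"x":0,"y":0.8,"z":17,"rx":0,"ry":0,"rz":0}
  ]
}}

```text
time: 29.85
tool_pos: [0.6578, -0.0572, 0.106]
tool_rot: [-3.141, -0.0, 1.571]
contact_force: [0.8, -0.7, -0.1]
opening: 0.0295
grip_force: 15.0
```

```bash
python3 - <<'E'
from h import *
s=observe();print(s["tool_rot"],s["tool_pos"],s["opening"],s["contact_force"])
go((.4275,-.215,.17,90),(.4275,-.215,.098,90))
E
```

```text
[-3.14126803e+00 -1.34477404e-04  1.57080861e+00] [ 0.6578344  -0.05715927  0.10602528] 0.029516283887359 [ 0.81372896 -0.65267306 -0.14143927]
d [-157.8 -230.4  -63.9] r [-0. -0.  0.] dist 286
d [-157.8 -230.3    8.1] r [-0. -0.  0.] dist 72
```

Emit:
{"fn": "arm_command", "kwargs": {
  "series": [
    {"x":0,"y":0,"z":0,"rx":0,"ry":0,"rz":0},
    {"x":0,"y":0,"z":0,"rx":0,"ry":0,"rz":0},
    {"x":0,"y":0,"z":0,"rx":0,"ry":0,"rz":0},
    {"x":0,"y":0,"z":0,"rx":0,"ry":0,"rz":0},
    {"x":0,"y":0,"z":-40,"rx":0,"ry":0,"rz":0},
    {"x":0,"y":0,"z":-85,"rx":0,"ry":0,"rz":0},
    {"x":-158,"y":-230,"z":-85,"rx":0,"ry":0,"rz":0},
    {"x":-158,"y":-230,"z":-85,"rx":0,"ry":0,"rz":0},
    {"x":-158,"y":-230,"z":-85,"rx":0,"ry":0,"rz":0},
    {"x":-158,"y":-230,"z":-85,"rx":0,"ry":0,"rz":0},
    {"x":-158,"y":-230,"z":-85,"rx":0,"ry":0,"rz":0},
    {"x":-158,"y":-230,"z":-85,"rx":0,"ry":0,"rz":0},
    {"x":-158,"y":-230,"z":-85,"rx":0,"ry":0,"rz":0},
    {"x":-158,"y":-230,"z":-50,"rx":0,"ry":0,"rz":0},
    {"x":-158,"y":-230,"z":-20,"rx":0,"ry":0,"rz":0},
    {"x":-158,"y":-230,"z":0,"rx":0,"ry":0,"rz":0},
    {"x":-158,"y":-230,"z":8,"rx":0,"ry":0,"rz":0},
    {"x":-158,"y":-230,"z":8,"rx":0,"ry":0,"rz":0},
    {"x":-158,"y":-230,"z":8,"rx":0,"ry":0,"rz":0}
  ],
  "hand": 60
}}

```text
time: 31.75
tool_pos: [0.4286, -0.2154, 0.099]
tool_rot: [3.14, 0.001, 1.571]
contact_force: [-0.4, 0.4, -0.2]
opening: 0.06
grip_force: 0.0
```

Emit:
{"fn": "arm_command", "kwargs": {
  "series": [
    {"x":0,"y":0,"z":0,"rx":0,"ry":0,"rz":0},
    {"x":0,"y":0,"z":0,"rx":0,"ry":0,"rz":0},
    {"x":0,"y":0,"z":0,"rx":0,"ry":0,"rz":0},
    {"x":0,"y":0,"z":0,"rx":0,"ry":0,"rz":0},
    {"x":0,"y":0,"z":0,"rx":0,"ry":0,"rz":0},
    {"x":0,"y":0,"z":-30,"rx":0,"ry":0,"rz":0},
    {"x":0,"y":0,"z":-70,"rx":0,"ry":0,"rz":0},
    {"x":0,"y":0,"z":-100,"rx":0,"ry":0,"rz":0},
    {"x":0,"y":0,"z":-100,"rx":0,"ry":0,"rz":0},
    {"x":0,"y":0,"z":-100,"rx":0,"ry":0,"rz":0}
  ],
  "hand": 20
}}

```text
time: 32.75
tool_pos: [0.4278, -0.2152, 0.1985]
tool_rot: [3.141, 0.0, 1.571]
contact_force: [-1.0, 1.0, -0.6]
opening: 0.0292
grip_force: 15.0
```

```bash
python3 - <<'E'
from h import *
s=observe();print(s["tool_rot"],s["tool_pos"],s["opening"],s["grip_force"])
go((.6525,-.1138,.1985,120),(.6525,-.1138,.106,120))
E
```

```text
[3.14076773e+00 4.80296275e-04 1.57068898e+00] [ 0.42782843 -0.21519924  0.19847246] 0.029233712014832186 14.993372540920973
d [1.014e+02 2.247e+02 1.000e-01] r [  0.   0. -30.] dist 246
d [101.5 224.6  92.6] r [  0.   0. -30.] dist 93
```

Emit:
{"fn": "arm_command", "kwargs": {
  "series": [
    {"x":101,"y":225,"z":0,"rx":0,"ry":0,"rz":-30},
    {"x":101,"y":225,"z":0,"rx":0,"ry":0,"rz":-30},
    {"x":101,"y":225,"z":0,"rx":0,"ry":0,"rz":-30},
    {"x":101,"y":225,"z":0,"rx":0,"ry":0,"rz":-30},
    {"x":101,"y":225,"z":0,"rx":0,"ry":0,"rz":-30},
    {"x":101,"y":225,"z":0,"rx":0,"ry":0,"rz":-30},
    {"x":101,"y":225,"z":0,"rx":0,"ry":0,"rz":-30},
    {"x":101,"y":225,"z":0,"rx":0,"ry":0,"rz":-30},
    {"x":101,"y":225,"z":40,"rx":0,"ry":0,"rz":-30},
    {"x":101,"y":225,"z":58,"rx":0,"ry":0,"rz":-30},
    {"x":101,"y":225,"z":66,"rx":0,"ry":0,"rz":-30},
    {"x":101,"y":225,"z":72,"rx":0,"ry":0,"rz":-30},
    {"x":101,"y":225,"z":72,"rx":0,"ry":0,"rz":-30}
  ]
}}

```text
time: 34.05
tool_pos: [0.6527, -0.1154, 0.1294]
tool_rot: [3.14, 0.002, 2.093]
contact_force: [-3.4, 0.5, 11.1]
opening: 0.0301
grip_force: 15.0
```

Emit:
{"fn": "arm_command", "kwargs": {
  "series": [
    {"x":0,"y":0,"z":-6,"rx":0,"ry":0,"rz":0},
    {"x":2.2,"y":0,"z":-6,"rx":0,"ry":0,"rz":0},
    {"x":2.2,"y":0,"z":-3,"rx":0,"ry":0,"rz":0},
    {"x":2.2,"y":0,"z":0,"rx":0,"ry":0,"rz":0},
    {"x":2.2,"y":0,"z":2,"rx":0,"ry":0,"rz":0},
    {"x":2.2,"y":0,"z":3,"rx":0,"ry":0,"rz":0},
    {"x":2.2,"y":0,"z":3,"rx":0,"ry":0,"rz":0}
  ]
}}

```text
time: 34.75
tool_pos: [0.6516, -0.1123, 0.1228]
tool_rot: [-3.141, -0.001, 2.094]
contact_force: [-0.4, -0.4, -0.2]
opening: 0.0296
grip_force: 14.9
```

In without force. Going down the rest.

Emit:
{"fn": "arm_command", "kwargs": {
  "series": [
    {"x":0,"y":0,"z":5,"rx":0,"ry":0,"rz":0},
    {"x":0,"y":0,"z":10,"rx":0,"ry":0,"rz":0},
    {"x":0,"y":0,"z":14,"rx":0,"ry":0,"rz":0},
    {"x":0,"y":0,"z":18,"rx":0,"ry":0,"rz":0},
    {"x":0,"y":0,"z":18,"rx":0,"ry":0,"rz":0}
  ]
}}

```text
time: 35.25
tool_pos: [0.6515, -0.1123, 0.1045]
tool_rot: [-3.141, -0.001, 2.094]
contact_force: [0.3, 0.8, -0.1]
opening: 0.0293
grip_force: 14.9
```

Emit:
{"fn": "arm_command", "kwargs": {
  "series": [
    {"x":0,"y":0,"z":0,"rx":0,"ry":0,"rz":0},
    {"x":0,"y":0,"z":0,"rx":0,"ry":0,"rz":0},
    {"x":0,"y":0,"z":0,"rx":0,"ry":0,"rz":0},
    {"x":0,"y":0,"z":0,"rx":0,"ry":0,"rz":0},
    {"x":0,"y":0,"z":-50,"rx":0,"ry":0,"rz":0},
    {"x":0,"y":0,"z":-100,"rx":0,"ry":0,"rz":0},
    {"x":0,"y":0,"z":-150,"rx":0,"ry":0,"rz":0},
    {"x":0,"y":0,"z":-200,"rx":0,"ry":0,"rz":0},
    {"x":0,"y":0,"z":-230,"rx":0,"ry":0,"rz":0},
    {"x":0,"y":0,"z":-230,"rx":0,"ry":0,"rz":0}
  ],
  "hand": 55
}}

```text
time: 36.25
tool_pos: [0.6529, -0.1126, 0.3418]
tool_rot: [3.134, 0.008, 2.094]
contact_force: [0.2, -0.5, -0.7]
opening: 0.055
grip_force: 0.0
```

```bash
python3 - <<'E'
from h import *
try: print("overhang",finger_overhang)
except NameError: import cell; print([n for n in dir(cell) if not n.startswith("__")])
s=observe();print(s["tool_rot"],s["tool_pos"],s["opening"])
p=read_camera("wrist");marks(p,"vial1",8);marks(p,"beaker",1)
t=read_camera("top");marks(t,"vial1",8);save(t,"t2.png",(180,100,480,300),2.6)
go((.49,.06,.34,130))
E
```

```text
overhang 0.0655
[3.13386178 0.00797036 2.09443555] [ 0.65287987 -0.11257371  0.34181795] 0.05497633301606042
vial1 0.91 [ 0.6578 -0.0572  0.0095] [336 133]
vial1 0.83 [0.6633 0.0029 0.0065] [360  98]
vial1 0.79 [ 0.3744 -0.0936 -0.0031] [148  52]
vial1 0.73 [ 0.5347 -0.1341 -0.0017] [239 136]
vial1 0.62 [ 0.5101 -0.1934 -0.0041] [209 162]
vial1 0.6 [ 0.6502 -0.109   0.0071] [314 161]
beaker 0.61 [ 7.612e-01 -1.510e-01  7.000e-04] [359 215]
vial1 0.68 [0.4472 0.0837 0.1129] [308 238]
vial1 0.65 [0.6572 0.0011 0.007 ] [336 173]
vial1 0.45 [ 0.6518 -0.0599  0.0077] [355 175]
vial1 0.44 [ 0.6473 -0.1092  0.0081] [371 177]
d [229.8 -53.6  -6. ] r [ -0.1  -0.2 -10. ] dist 236
```

View pics/t2.png

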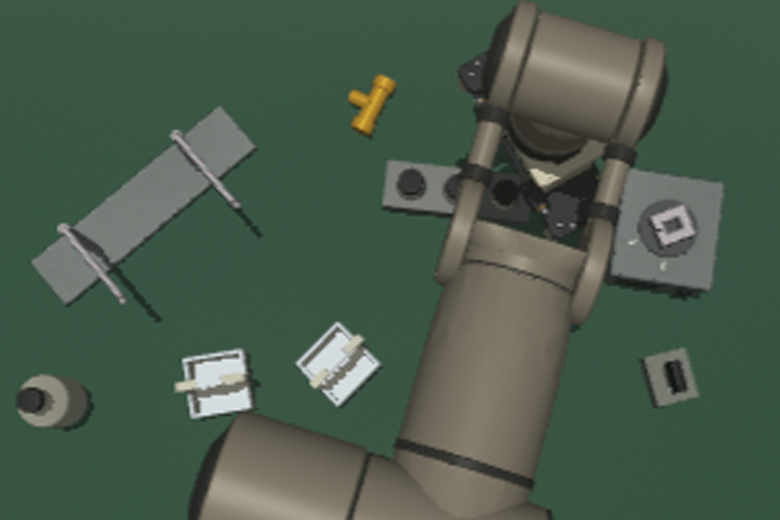

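The top crop shows all three vials in the rack at (412,183), (460,187) and (505,192), and the key in its holder at (675,375). The baskets are at (215,383) and (338,362), both still in place. Now a close look at the baskets.

Emit:
{"fn": "arm_command", "kwargs": {
  "series": [
    {"x":230,"y":-54,"z":-6,"rx":0,"ry":0,"rz":-10},
    {"x":230,"y":-54,"z":-6,"rx":0,"ry":0,"rz":-10},
    {"x":230,"y":-54,"z":-6,"rx":0,"ry":0,"rz":-10},
    {"x":230,"y":-54,"z":-6,"rx":0,"ry":0,"rz":-10},
    {"x":230,"y":-54,"z":-6,"rx":0,"ry":0,"rz":-10},
    {"x":230,"y":-54,"z":-6,"rx":0,"ry":0,"rz":-10},
    {"x":230,"y":-54,"z":-6,"rx":0,"ry":0,"rz":-10},
    {"x":230,"y":-54,"z":-6,"rx":0,"ry":0,"rz":-10}
  ],
  "hand": 40
}}

```text
time: 37.3
tool_pos: [0.4906, 0.0592, 0.3406]
tool_rot: [-3.141, -0.0, 2.268]
contact_force: [0.3, -0.3, -0.0]
opening: 0.0401
grip_force: 0.0
```

```bash
python3 - <<'E'
from h import *
s=observe();print(s["tool_rot"],s["tool_pos"],s["opening"])
p=read_camera("wrist");save(p,"bk.png")
marks(p,"basket1_bar");marks(p,"basket1");marks(p,"hook1");marks(p,"stand",1)
for q in ("basket1_bar","stand"):
  for d in trace(p,q)[:3]:
    m=d["pixels"];y,x=np.nonzero(m);print(q,round(d["confidence"],2),m.sum(),int(x.mean()),int(y.mean()),"foot",rect(p,m,.0),"rim",rect(p,m,.05))
E
```

```text
[-3.14074611e+00 -4.17767487e-04  2.26826745e+00] [0.49064337 0.059194   0.34061843] 0.04014778556940176
basket1_bar 0.65 [0.4454 0.0817 0.1084] [298 142]
basket1 0.88 [ 0.4527  0.0856 -0.0007] [308 136]
basket1 0.83 [0.4261 0.2218 0.0029] [356  46]
hook1 0.55 [0.6501 0.2249 0.1631] [550 170]
stand 0.61 [ 0.6419  0.3258 -0.0007] [514  91]
basket1_bar 0.95 2855 303 138 foot (array([455.4,  72.7]), array([ 78.2, 103.5]), 44.5) rim (array([453.6,  78.2]), array([69.2, 91.6]), 44.5)
basket1_bar 0.72 4121 360 36 foot (array([422.2, 238.4]), array([ 79.6, 100.6]), 9.3) rim (array([424.2, 224.7]), array([70.4, 89. ]), 9.3)
stand 0.63 12067 525 97 foot (array([707.2, 357.3]), array([212.4, 269.9]), 41.6) rim (array([676.3, 329.9]), array([187.9, 238.8]), 41.6)
```

View pics/bk.png

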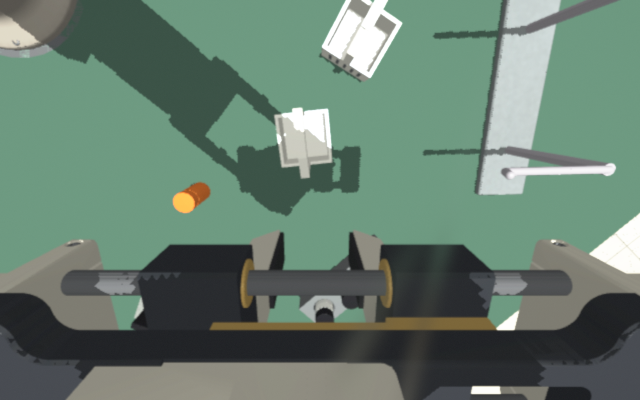

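The view shows basket1 at (303,138), shifted about 30 mm since the start, so this was the knock. Its bar runs from (297,110) to (306,175). Basket2 is at (360,36), with a hook arm from (510,175) to (608,170).

```bash
python3 - <<'E'
from h import *
p=read_camera("wrist")
print(plane(p,np.array([[297.,110],[306.,175],[301.5,142]]),.126)[:,:2].round(4))
marks(p,"basket1_bar",2,boxes_of)
t=read_camera("top");marks(t,"basket1_bar");marks(t,"basket1");marks(t,"hook1",2)
c=read_camera("scene");marks(c,"basket1_bar");marks(c,"basket1");marks(c,"hook1",2)
go((.449,.084,.24,134.5),(.449,.084,.1815,134.5))
E
```

```text
[[0.4226 0.1088]
 [0.4737 0.0613]
 [0.447  0.0863]]
basket1_bar 0.74 [0.4476 0.0845 0.022 ] [304 135]
basket1_bar 0.53 [0.425  0.2249 0.0254] [359  39]
basket1_bar 0.57 [0.4465 0.0832 0.1133] [308 238]
basket1 0.86 [ 0.4459  0.0851 -0.0019] [309 240]
basket1 0.69 [0.7643 0.0451 0.    ] [323 141]
basket1 0.59 [ 0.4239  0.223  -0.0023] [264 247]
hook1 0.81 [0.5472 0.3464 0.1643] [216 201]
hook1 0.43 [ 0.7665  0.0454 -0.0036] [323 140]
basket1 0.83 [ 0.451   0.0825 -0.0013] [291 200]
basket1 0.79 [ 0.4225  0.2204 -0.0007] [313 164]
basket1 0.51 [ 0.6552 -0.0566 -0.0031] [319 276]
hook1 0.82 [0.5483 0.3539 0.1666] [378 116]
hook1 0.67 [0.6548 0.2239 0.1609] [385 166]
d [ 44.9 -15.9 101.4] r [ 0.   0.  -4.5] dist 112
d [ 44.9 -15.9 159.9] r [ 0.   0.  -4.5] dist 58
```

Emit:
{"fn": "arm_command", "kwargs": {
  "series": [
    {"x":47,"y":-17,"z":80,"rx":0,"ry":0,"rz":-6},
    {"x":47,"y":-17,"z":80,"rx":0,"ry":0,"rz":-6},
    {"x":47,"y":-17,"z":80,"rx":0,"ry":0,"rz":-6},
    {"x":47,"y":-17,"z":110,"rx":0,"ry":0,"rz":-6},
    {"x":47,"y":-17,"z":135,"rx":0,"ry":0,"rz":-6},
    {"x":47,"y":-17,"z":150,"rx":0,"ry":0,"rz":-6},
    {"x":47,"y":-17,"z":159,"rx":0,"ry":0,"rz":-6},
    {"x":47,"y":-17,"z":159,"rx":0,"ry":0,"rz":-6}
  ]
}}

```text
time: 38.95
tool_pos: [0.4473, 0.0848, 0.1822]
tool_rot: [-3.141, -0.0, 2.373]
contact_force: [-0.0, 0.1, 0.6]
opening: 0.04
grip_force: 0.0
```

Emit:
{"fn": "arm_command", "kwargs": {
  "series": [
    {"x":0,"y":0,"z":0,"rx":0,"ry":0,"rz":0},
    {"x":0,"y":0,"z":0,"rx":0,"ry":0,"rz":0},
    {"x":0,"y":0,"z":0,"rx":0,"ry":0,"rz":0},
    {"x":0,"y":0,"z":0,"rx":0,"ry":0,"rz":0},
    {"x":0,"y":0,"z":0,"rx":0,"ry":0,"rz":0},
    {"x":0,"y":0,"z":0,"rx":0,"ry":0,"rz":0}
  ],
  "hand": 2,
  "squeeze": 30
}}

```text
time: 39.55
tool_pos: [0.4469, 0.0848, 0.1827]
tool_rot: [3.141, 0.001, 2.374]
contact_force: [-1.0, -1.2, 3.8]
opening: 0.0095
grip_force: 30.0
```

```bash
python3 - <<'E'
from h import *
s=observe();print(s["tool_rot"],s["tool_pos"],s["opening"],s["grip_force"],s["contact_force"])
th=np.radians(40.1);a=np.array([np.cos(th),np.sin(th)]);h=np.array([.6535,.2243])
z=.1815+.077
b=h-a*.105
go((s["tool_pos"][0],s["tool_pos"][1],z,136),(b[0],b[1],z,130.1),(h[0],h[1],z,130.1))
E
```

```text
[3.14123154e+00 5.47476743e-04 2.37364415e+00] [0.44693305 0.08484851 0.1827087 ] 0.009484176741656317 30.0011345744133 [-1.02510124 -1.22632217  3.80338919]
d [ -0.    0.  -75.8] r [ 0.  0. -0.] dist 76
d [-41.  139.4 -75.7] r [0.  0.  5.9] dist 145
d [-51.8 243.8 -75.7] r [0.  0.  5.9] dist 105
```

Emit:
{"fn": "arm_command", "kwargs": {
  "series": [
    {"x":0,"y":0,"z":-20,"rx":0,"ry":0,"rz":0},
    {"x":0,"y":0,"z":-50,"rx":0,"ry":0,"rz":0},
    {"x":0,"y":0,"z":-80,"rx":0,"ry":0,"rz":0},
    {"x":0,"y":0,"z":-80,"rx":0,"ry":0,"rz":0},
    {"x":-10,"y":35,"z":-80,"rx":0,"ry":0,"rz":2},
    {"x":-20,"y":70,"z":-80,"rx":0,"ry":0,"rz":4},
    {"x":-30,"y":105,"z":-80,"rx":0,"ry":0,"rz":6},
    {"x":-41,"y":135,"z":-80,"rx":0,"ry":0,"rz":6},
    {"x":-41,"y":135,"z":-80,"rx":0,"ry":0,"rz":6},
    {"x":-41,"y":135,"z":-80,"rx":0,"ry":0,"rz":6}
  ]
}}

```text
time: 40.55
tool_pos: [0.5696, 0.1536, 0.2604]
tool_rot: [-3.139, -0.002, 2.269]
contact_force: [-0.1, -0.6, -1.1]
opening: 0.0095
grip_force: 30.0
```

```bash
python3 - <<'E'
from h import *
s=observe();print(s["tool_rot"],s["tool_pos"],s["opening"],s["grip_force"],s["contact_force"])
c=read_camera("scene");marks(c,"basket1_bar");marks(c,"basket1");marks(c,"hook1");save(c,"hk.png",(240,60,460,230),3.5)
p=read_camera("wrist");marks(p,"hook1")
E
```

```text
[-3.13880475e+00 -1.74855379e-03  2.26944539e+00] [0.56956502 0.1536259  0.26044824] 0.009504597600614817 29.998758137226105 [-0.1081889  -0.63682364 -1.05026419]
basket1_bar 0.66 [0.5696 0.1466 0.1867] [339 163]
basket1_bar 0.37 [ 0.6572 -0.0598  0.0334] [318 271]
basket1 0.7 [0.4213 0.2238 0.0013] [313 163]
basket1 0.64 [0.5686 0.1491 0.0748] [339 189]
basket1 0.56 [0.6497 0.2272 0.1614] [384 164]
hook1 0.66 [0.5476 0.3496 0.1642] [377 118]
hook1 0.66 [0.6525 0.2277 0.1619] [385 165]
hook1 0.6 [ 0.6377  0.3226 -0.0009] [393 177]
hook1 0.56 [0.6517 0.2262 0.1624] [466 220]
hook1 0.46 [0.4208 0.2254 0.114 ] [225  11]
```

View pics/hk.png

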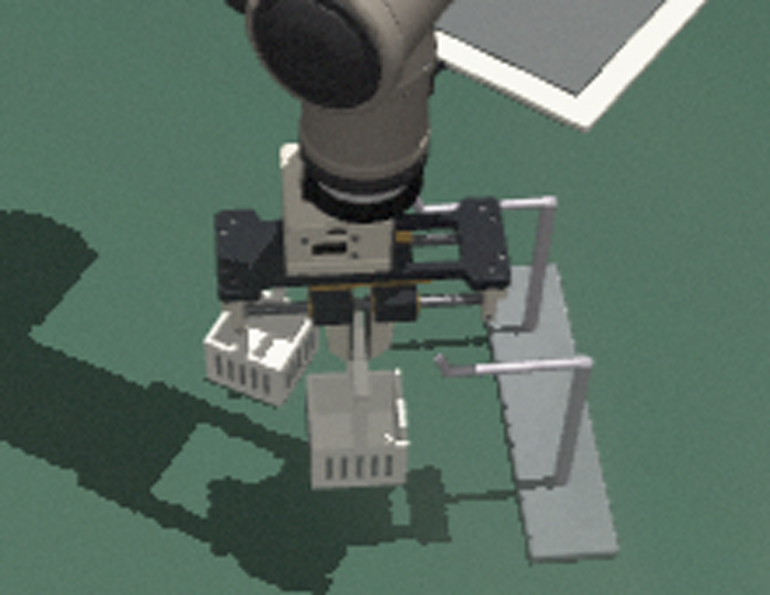

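The basket hangs level from the gripper at crop (358,420), with the hook tip ahead at (440,360) passing through the handle loop. I'll thread it along the arm.

Emit:
{"fn": "arm_command", "kwargs": {
  "series": [
    {"x":1,"y":20,"z":0,"rx":0,"ry":0,"rz":0},
    {"x":1,"y":40,"z":0,"rx":0,"ry":0,"rz":0},
    {"x":1,"y":60,"z":0,"rx":0,"ry":0,"rz":0},
    {"x":1,"y":80,"z":0,"rx":0,"ry":0,"rz":0},
    {"x":1,"y":95,"z":0,"rx":0,"ry":0,"rz":0},
    {"x":1,"y":108,"z":0,"rx":0,"ry":0,"rz":0},
    {"x":1,"y":108,"z":0,"rx":0,"ry":0,"rz":0},
    {"x":1,"y":108,"z":8,"rx":0,"ry":0,"rz":0},
    {"x":1,"y":108,"z":16,"rx":0,"ry":0,"rz":0},
    {"x":1,"y":108,"z":20,"rx":0,"ry":0,"rz":0},
    {"x":1,"y":108,"z":20,"rx":0,"ry":0,"rz":0}
  ]
}}

```text
time: 41.95
tool_pos: [0.6515, 0.2233, 0.2413]
tool_rot: [-3.14, -0.001, 2.268]
contact_force: [-0.5, 0.1, -0.2]
opening: 0.0095
grip_force: 30.0
```

Emit:
{"fn": "arm_command", "kwargs": {
  "series": [
    {"x":0,"y":0,"z":2,"rx":0,"ry":0,"rz":0},
    {"x":0,"y":0,"z":4,"rx":0,"ry":0,"rz":0},
    {"x":0,"y":0,"z":4,"rx":0,"ry":0,"rz":0}
  ]
}}

```text
time: 42.25
tool_pos: [0.6521, 0.2237, 0.2382]
tool_rot: [-3.142, -0.0, 2.269]
contact_force: [-0.5, -0.1, -1.4]
opening: 0.0095
grip_force: 30.0
```

```bash
python3 - <<'E'
from h import *
s=observe();print(s["tool_rot"],s["tool_pos"],s["contact_force"])
c=read_camera("scene");marks(c,"basket1_bar",2);marks(c,"basket1",3)
save(c,"hk2.png",(300,60,460,230),3.5)
E
```

```text
[-3.14150065e+00 -1.61150338e-04  2.26883258e+00] [0.6521033  0.22370462 0.23820376] [-0.54584333 -0.12855528 -1.44678132]
basket1_bar 0.69 [0.6516 0.2221 0.166 ] [383 165]
basket1_bar 0.35 [0.4213 0.2243 0.1119] [312 138]
basket1 0.9 [0.6562 0.2186 0.0549] [380 192]
basket1 0.68 [0.4245 0.2239 0.0028] [314 163]
```

Emit:
{"fn": "arm_command", "kwargs": {
  "series": [
    {"x":0,"y":0,"z":1,"rx":0,"ry":0,"rz":0},
    {"x":0,"y":0,"z":2,"rx":0,"ry":0,"rz":0},
    {"x":0,"y":0,"z":2,"rx":0,"ry":0,"rz":0}
  ]
}}

```text
time: 42.7
tool_pos: [0.6523, 0.2238, 0.2375]
tool_rot: [3.14, 0.001, 2.269]
contact_force: [-0.9, -0.4, 4.0]
opening: 0.0097
grip_force: 30.0
```

Emit:
{"fn": "arm_command", "kwargs": {
  "series": [
    {"x":0,"y":0,"z":0,"rx":0,"ry":0,"rz":0},
    {"x":0,"y":0,"z":0,"rx":0,"ry":0,"rz":0},
    {"x":0,"y":0,"z":0,"rx":0,"ry":0,"rz":0},
    {"x":0,"y":0,"z":0,"rx":0,"ry":0,"rz":0},
    {"x":0,"y":0,"z":-20,"rx":0,"ry":0,"rz":0},
    {"x":0,"y":0,"z":-60,"rx":0,"ry":0,"rz":0},
    {"x":0,"y":0,"z":-90,"rx":0,"ry":0,"rz":0},
    {"x":0,"y":0,"z":-90,"rx":0,"ry":0,"rz":0}
  ],
  "hand": 30
}}

```text
time: 43.5
tool_pos: [0.6533, 0.224, 0.332]
tool_rot: [3.133, 0.004, 2.269]
contact_force: [1.3, 1.1, 0.8]
opening: 0.0302
grip_force: 0.0
```

```bash
python3 - <<'E'
from h import *
s=observe();print(s["tool_rot"],s["tool_pos"],s["contact_force"],s["opening"])
c=read_camera("scene");marks(c,"basket1_bar",2);marks(c,"basket1",3)
go((.43,.13,.33,100))
E
```

```text
[3.13292088 0.00440769 2.26890133] [0.65333904 0.2240389  0.33202409] [1.27497346 1.07370402 0.75947516] 0.030221326138787145
basket1_bar 0.84 [0.6555 0.2213 0.1623] [384 167]
basket1 0.67 [0.6506 0.2264 0.0541] [380 189]
basket1 0.57 [0.423  0.2251 0.0012] [314 163]
d [  70.9 -230.2   -4.3] r [-0.1 -0.  30. ] dist 241
```

Basket1 hangs, with its bar at the hook point at 0.162 m. On to basket2.

Emit:
{"fn": "arm_command", "kwargs": {
  "series": [
    {"x":71,"y":-230,"z":2,"rx":0,"ry":0,"rz":30},
    {"x":71,"y":-230,"z":2,"rx":0,"ry":0,"rz":30},
    {"x":71,"y":-230,"z":2,"rx":0,"ry":0,"rz":30},
    {"x":71,"y":-230,"z":2,"rx":0,"ry":0,"rz":30},
    {"x":71,"y":-230,"z":2,"rx":0,"ry":0,"rz":30},
    {"x":71,"y":-230,"z":2,"rx":0,"ry":0,"rz":30},
    {"x":71,"y":-230,"z":2,"rx":0,"ry":0,"rz":30},
    {"x":71,"y":-230,"z":2,"rx":0,"ry":0,"rz":30}
  ],
  "hand": 40
}}

```text
time: 44.45
tool_pos: [0.4312, 0.1305, 0.3239]
tool_rot: [-3.142, -0.0, 1.745]
contact_force: [0.2, -0.6, 1.2]
opening: 0.0402
grip_force: 0.0
```

```bash
python3 - <<'E'
from h import *
s=observe();print(s["tool_rot"],s["tool_pos"])
p=read_camera("wrist");marks(p,"basket1_bar",2);marks(p,"basket1",2)
for d in trace(p,"basket1_bar")[:2]:
    m=d["pixels"];print(round(d["confidence"],2),m.sum(),rect(p,m,.05),rect(p,m,.126))
c=read_camera("top");marks(c,"basket1_bar");marks(c,"basket1")
# bar strip: bright cream pixels farthest in cam: dump crop
hsv=cv2.cvtColor(p["pixels"],cv2.COLOR_BGR2HSV);m=trace(p,"basket1_bar")[0]["pixels"]
y,x=np.nonzero(m);print(x.min(),x.max(),y.min(),y.max());save(p,"b2.png",(x.min()-10,max(0,y.min()-10),x.max()+10,y.max()+10),4)
go((.423,.223,.25,99.3))
E
```

```text
[-3.14151541e+00 -1.75403812e-04  1.74529709e+00] [0.43118864 0.13050593 0.32392015]
basket1_bar 0.65 [0.6542 0.2227 0.1629] [580 143]
basket1 0.88 [0.423  0.2229 0.0059] [321 102]
basket1 0.85 [0.6515 0.2286 0.0551] [502 129]
0.6 8644 (array([705.2, 228.3]), array([199.2, 112.7]), 5.1) (array([645.5, 224.2]), array([157.8,  89.3]), 5.1)
basket1_bar 0.68 [0.6514 0.2218 0.1684] [260 165]
basket1 0.92 [0.6484 0.2245 0.0494] [264 173]
466 607 90 185
d [92.5  8.7 74.1] r [-0.  -0.   0.7] dist 119
```

View pics/b2.png

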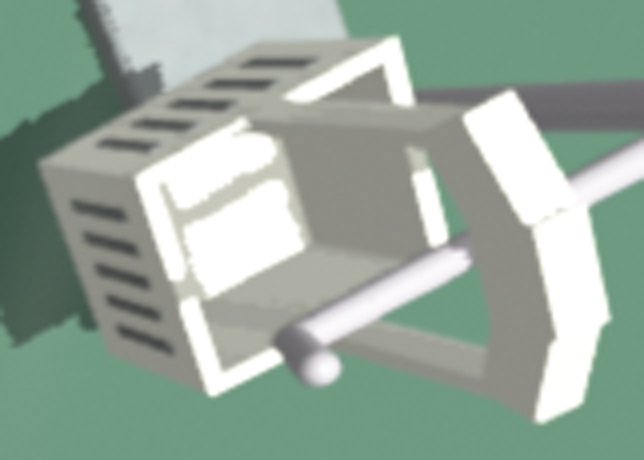

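The crop shows the first basket hanging properly: the hook arm, with its tip at (320,365), runs under the level bar at (560,260). Picking basket2 at (0.423, 0.223).

Emit:
{"fn": "arm_command", "kwargs": {
  "series": [
    {"x":92,"y":9,"z":60,"rx":0,"ry":0,"rz":0.7},
    {"x":92,"y":9,"z":60,"rx":0,"ry":0,"rz":0.7},
    {"x":92,"y":9,"z":60,"rx":0,"ry":0,"rz":0.7},
    {"x":92,"y":9,"z":60,"rx":0,"ry":0,"rz":0.7},
    {"x":92,"y":9,"z":95,"rx":0,"ry":0,"rz":0.7},
    {"x":92,"y":9,"z":120,"rx":0,"ry":0,"rz":0.7},
    {"x":92,"y":9,"z":134,"rx":0,"ry":0,"rz":0.7},
    {"x":92,"y":9,"z":142,"rx":0,"ry":0,"rz":0.7},
    {"x":92,"y":9,"z":142,"rx":0,"ry":0,"rz":0.7}
  ]
}}

```text
time: 45.75
tool_pos: [0.4236, 0.2217, 0.1824]
tool_rot: [-3.141, 0.0, 1.732]
contact_force: [-0.7, -0.1, -0.3]
opening: 0.0399
grip_force: 0.0
```

Emit:
{"fn": "arm_command", "kwargs": {
  "series": [
    {"x":0,"y":0,"z":0,"rx":0,"ry":0,"rz":0},
    {"x":0,"y":0,"z":0,"rx":0,"ry":0,"rz":0},
    {"x":0,"y":0,"z":0,"rx":0,"ry":0,"rz":0},
    {"x":0,"y":0,"z":0,"rx":0,"ry":0,"rz":0},
    {"x":0,"y":0,"z":0,"rx":0,"ry":0,"rz":0},
    {"x":0,"y":0,"z":0,"rx":0,"ry":0,"rz":0}
  ],
  "hand": 2,
  "squeeze": 30
}}

```text
time: 46.35
tool_pos: [0.4235, 0.2225, 0.1827]
tool_rot: [3.141, 0.0, 1.733]
contact_force: [-0.0, -0.7, 2.8]
opening: 0.0094
grip_force: 30.0
```

```bash
python3 - <<'E'
from h import *
s=observe();print(s["tool_rot"],s["tool_pos"],s["opening"],s["grip_force"],s["contact_force"])
th=np.radians(40.1);a=np.array([np.cos(th),np.sin(th)]);h=np.array([.5485,.349])
z=.1822+.080
b=h-a*.112
print(b)
go((s["tool_pos"][0],s["tool_pos"][1],z,99.3),(b[0],b[1],z,130.1),(h[0],h[1],z,130.1))
E
```

```text
[3.14069817e+00 5.22377128e-05 1.73327523e+00] [0.42348113 0.2224963  0.18268683] 0.009397467686179769 29.988502264022827 [-0.04397131 -0.69643791  2.82841028]
[0.4628288  0.27685815]
d [ -0.    0.1 -79.5] r [0.1 0.  0. ] dist 80
d [ 47.3  47.7 -79.5] r [  0.    0.  -30.8] dist 67
d [104.6 143.9 -79.4] r [  0.    0.  -30.8] dist 112
```

Emit:
{"fn": "arm_command", "kwargs": {
  "series": [
    {"x":0,"y":0,"z":-20,"rx":0,"ry":0,"rz":0},
    {"x":0,"y":0,"z":-50,"rx":0,"ry":0,"rz":0},
    {"x":0,"y":0,"z":-80,"rx":0,"ry":0,"rz":-6},
    {"x":0,"y":0,"z":-80,"rx":0,"ry":0,"rz":-13},
    {"x":0,"y":0,"z":-80,"rx":0,"ry":0,"rz":-20},
    {"x":15,"y":15,"z":-80,"rx":0,"ry":0,"rz":-27},
    {"x":35,"y":35,"z":-80,"rx":0,"ry":0,"rz":-30.8},
    {"x":47,"y":48,"z":-80,"rx":0,"ry":0,"rz":-30.8},
    {"x":47,"y":48,"z":-80,"rx":0,"ry":0,"rz":-30.8},
    {"x":47,"y":48,"z":-80,"rx":0,"ry":0,"rz":-30.8}
  ]
}}

```text
time: 47.35
tool_pos: [0.4624, 0.2764, 0.2616]
tool_rot: [-3.139, -0.001, 2.271]
contact_force: [-0.7, 0.1, -2.7]
opening: 0.0096
grip_force: 30.0
```

```bash
python3 - <<'E'
from h import *
s=observe();print(s["tool_rot"],s["tool_pos"],s["opening"],s["contact_force"])
go((.5485,.349,s["tool_pos"][2],130.1))
for n in ("scene","wrist"):
  c=read_camera(n);marks(c,"basket1_bar");marks(c,"basket1",3);marks(c,"hook1")
E
```

```text
[-3.13949056e+00 -5.13018283e-04  2.27103115e+00] [0.46239064 0.27636504 0.26156336] 0.00960809234101478 [-0.74520822  0.13151383 -2.72772713]
d [ 1.000e-01  1.127e+02 -2.000e-01] r [-0.1 -0.   0. ] dist 113
basket1_bar 0.78 [0.6571 0.2186 0.1628] [384 167]
basket1 0.98 [0.4586 0.2767 0.0809] [334 140]
basket1 0.9 [0.6493 0.2263 0.0533] [380 189]
basket1 0.27 [ 0.654  -0.0594  0.0117] [318 274]
hook1 0.87 [0.5478 0.3523 0.1634] [377 117]
hook1 0.66 [0.6505 0.2266 0.1603] [384 165]
hook1 0.29 [6.655e-01 1.000e-04 2.300e-03] [335 261]
basket1_bar 0.9 [0.6519 0.2214 0.1625] [437 391]
basket1 0.81 [0.4642 0.2762 0.084 ] [317 195]
hook1 0.9 [0.6494 0.23   0.1652] [443 387]
hook1 0.88 [0.5465 0.3431 0.168 ] [465 230]
```

Emit:
{"fn": "arm_command", "kwargs": {
  "series": [
    {"x":0,"y":20,"z":0,"rx":0,"ry":0,"rz":0},
    {"x":0,"y":40,"z":0,"rx":0,"ry":0,"rz":0},
    {"x":0,"y":60,"z":0,"rx":0,"ry":0,"rz":0},
    {"x":0,"y":80,"z":0,"rx":0,"ry":0,"rz":0},
    {"x":0,"y":98,"z":0,"rx":0,"ry":0,"rz":0},
    {"x":0,"y":111,"z":0,"rx":0,"ry":0,"rz":0},
    {"x":0,"y":111,"z":0,"rx":0,"ry":0,"rz":0},
    {"x":0,"y":111,"z":8,"rx":0,"ry":0,"rz":0},
    {"x":0,"y":111,"z":16,"rx":0,"ry":0,"rz":0},
    {"x":0,"y":111,"z":20,"rx":0,"ry":0,"rz":0},
    {"x":0,"y":111,"z":22,"rx":0,"ry":0,"rz":0},
    {"x":0,"y":111,"z":22,"rx":0,"ry":0,"rz":0}
  ]
}}

```text
time: 48.95
tool_pos: [0.5477, 0.3479, 0.2401]
tool_rot: [-3.141, -0.0, 2.271]
contact_force: [0.4, 0.1, -1.8]
opening: 0.0096
grip_force: 30.0
```

Emit:
{"fn": "arm_command", "kwargs": {
  "series": [
    {"x":0,"y":0,"z":1.5,"rx":0,"ry":0,"rz":0},
    {"x":0,"y":0,"z":3,"rx":0,"ry":0,"rz":0},
    {"x":0,"y":0,"z":3,"rx":0,"ry":0,"rz":0}
  ]
}}

```text
time: 49.25
tool_pos: [0.548, 0.3482, 0.2377]
tool_rot: [3.141, 0.0, 2.271]
contact_force: [0.5, -1.0, -1.1]
opening: 0.0098
grip_force: 30.0
```

Emit:
{"fn": "arm_command", "kwargs": {
  "series": [
    {"x":0,"y":0,"z":1,"rx":0,"ry":0,"rz":0},
    {"x":0,"y":0,"z":1.5,"rx":0,"ry":0,"rz":0},
    {"x":0,"y":0,"z":1.5,"rx":0,"ry":0,"rz":0}
  ]
}}

```text
time: 49.55
tool_pos: [0.548, 0.3482, 0.2374]
tool_rot: [3.14, 0.0, 2.271]
contact_force: [-2.4, -1.2, 5.6]
opening: 0.0098
grip_force: 30.0
```

Contact. Releasing, rising, and retreating clear.

Emit:
{"fn": "arm_command", "kwargs": {
  "series": [
    {"x":0,"y":0,"z":0,"rx":0,"ry":0,"rz":0},
    {"x":0,"y":0,"z":0,"rx":0,"ry":0,"rz":0},
    {"x":0,"y":0,"z":0,"rx":0,"ry":0,"rz":0},
    {"x":0,"y":0,"z":0,"rx":0,"ry":0,"rz":0},
    {"x":0,"y":0,"z":-20,"rx":0,"ry":0,"rz":0},
    {"x":0,"y":0,"z":-60,"rx":0,"ry":0,"rz":0},
    {"x":0,"y":0,"z":-100,"rx":0,"ry":0,"rz":0},
    {"x":-100,"y":-150,"z":-100,"rx":0,"ry":0,"rz":0},
    {"x":-100,"y":-150,"z":-100,"rx":0,"ry":0,"rz":0},
    {"x":-100,"y":-150,"z":-100,"rx":0,"ry":0,"rz":0},
    {"x":-100,"y":-150,"z":-100,"rx":0,"ry":0,"rz":0},
    {"x":-100,"y":-150,"z":-100,"rx":0,"ry":0,"rz":0},
    {"x":-100,"y":-150,"z":-100,"rx":0,"ry":0,"rz":0}
  ],
  "hand": 30
}}

```text
time: 50.85
tool_pos: [0.4978, 0.1748, 0.3362]
tool_rot: [3.14, 0.0, 2.269]
contact_force: [0.2, 0.6, 0.6]
opening: 0.0302
grip_force: 0.0
```

```bash
python3 - <<'E'
from h import *
s=observe();print(s["tool_rot"],s["tool_pos"],s["opening"],s["contact_force"],s["time"])
for n in ("scene","top"):
  c=read_camera(n);print(n)
  for q in "basket1_bar basket1 hook1 vial1 key slot rack beaker wash_bottle fitting".split(): marks(c,q)
  for d in trace(c,"slot")[:1]: print("slot",rect(c,d["pixels"],.096))
  for d in trace(c,"key")[:1]: print("key",rect(c,d["pixels"],.06))
E
```

```text
[3.14039885e+00 9.82607171e-05 2.26912096e+00] [0.49781938 0.17475644 0.33624568] 0.030249762966822275 [0.16484931 0.57042945 0.60757116] 50.85
scene
basket1_bar 0.7 [0.6544 0.2215 0.1639] [384 166]
basket1_bar 0.63 [0.546  0.3487 0.0553] [373 144]
basket1 0.91 [0.5449 0.348  0.0543] [373 144]
basket1 0.71 [0.6493 0.2256 0.0543] [380 189]
basket1 0.57 [ 0.6643 -0.0008  0.0355] [335 255]
basket1 0.5 [ 0.6512 -0.112   0.0083] [304 289]
hook1 0.57 [0.5478 0.3508 0.1671] [377 117]
hook1 0.57 [0.6533 0.2285 0.1651] [385 164]
hook1 0.26 [ 0.4007  0.4174 -0.0005] [346 122]
vial1 0.78 [ 0.5312 -0.1354 -0.0017] [262 272]
vial1 0.7 [ 0.6517 -0.113   0.0069] [304 290]
vial1 0.63 [0.5487 0.3452 0.1647] [376 119]
vial1 0.6 [ 0.5113 -0.1931  0.0022] [241 284]
key 0.49 [ 0.4375 -0.3092  0.0114] [186 301]
slot 0.85 [ 0.6118 -0.3     0.096 ] [235 327]
slot 0.17 [ 0.4419 -0.3137  0.0301] [184 300]
rack 0.6 [ 0.6564 -0.057  -0.0032] [319 276]
rack 0.59 [0.653  0.2161 0.1624] [382 167]
rack 0.52 [0.5504 0.3525 0.1646] [378 117]
beaker 0.86 [ 0.7582 -0.153   0.0024] [329 328]
wash_bottle 0.72 [ 0.4059  0
[... 470 characters left out ...]
02]
vial1 0.61 [0.6599 0.0029 0.0056] [336 173]
vial1 0.57 [ 0.5342 -0.1334 -0.0036] [378 213]
vial1 0.5 [ 0.3788 -0.0918  0.0004] [365 262]
vial1 0.47 [ 0.6462 -0.112   0.0075] [372 177]
key 0.59 [ 0.4323 -0.3154  0.0075] [437 246]
slot 0.65 [ 0.6082 -0.3058  0.097 ] [440 186]
rack 0.89 [ 0.6555 -0.0548 -0.0027] [354 175]
beaker 0.93 [ 7.600e-01 -1.557e-01  5.000e-04] [385 143]
beaker 0.45 [ 0.4044  0.4153 -0.0014] [203 252]
beaker 0.38 [0.5486 0.3488 0.1633] [215 200]
wash_bottle 0.89 [ 0.4042  0.4161 -0.0015] [202 252]
fitting 0.49 [ 7.658e-01  4.750e-02 -4.000e-04] [322 140]
slot (array([ 607.1, -296.5]), array([34.9, 43.6]), 22.4)
key (array([ 436.6, -307.7]), array([34.6, 19.8]), 13.1)
```

Both baskets hang with feet at about 0.054 m. The vial feet are at about 0.007 m in the rack, the switch is at -68° (off), the key is in its holder, and the bystanders read as at the start. Handing in.

```bash
python3 -c "
from h import *
print(hand_in())"
```

```text
the job is handed in; nothing more can be done
None
```

The job is handed in, but no verdict came back: the pump is off, the key is back in its holder, all three vials are down in the rack, and each basket hangs on its own hook. In the last camera readings nothing else had moved (I viewed 15 pictures, one over the limit of 14).

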